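# Set up the icing smoother: align and clamp its collar, slide in the scraper

### The job

Swing the dark holder arm round its post until the collar's set screw (on the side opposite the arm, with the black lever) squarely faces the flat on the steel post, and only then tighten the screw by tipping its lever clockwise, as seen facing the screw head, all the way down to its stop. Then take the plain straight-edged scraper (the one with the long handle) from the wooden rack and slide it down through the holder's slot until its handle sits flush on the holder, and let go. Leave the toothed scraper and everything else on the table where it is.

Things in the scene. Friction and masses are not known exactly. Their poses are not given: they have to be found in the camera images.
- stand: white icing stand, fixed. Origin: axis of the upright steel post, at table height; z up. Post 36 mm across, top 178 mm above the table, with one flat (11 mm from the axis, a D seen from above) facing the stand's -x. Foot radius 55 mm, 18 mm high. Low turntable, radius 90 mm, top 48 mm above the table, centred 205 mm from the post along +x
- collar (a joint): angle of the dark steel collar and its arm about the post, rad, anticlockwise from above; 0 = set screw faces the flat, arm along the stand's +x, over the turntable's edge. Starts 0.55 to 1.45; limits -0.5, 1.8. Friction of 0.35 N m holds it where it is left (also after tightening: do not push it aside). Collar 58 mm across, 122 to 156 mm above the table
- holder_slot (a point): centre of the slot's mouth in the holder's top face, 100 mm from the post's axis, 155 mm above the table; x points outward along the arm, z up. Holder: dark steel block at the arm's end, 96 mm long (x, centred here), 26 mm wide (y), 30 mm high; it can be gripped across its width from above. The slot goes right through it, 76 mm (x) by 9.2 mm (y)
- clamp_lever (a joint): angle of the black lever on the set screw, rad: 0 = upright; grows as it tips towards -y of point lever_pivot (clockwise when looking at the screw head towards the post); 1.5 = level, at its stop, tight. Starts -0.4 to 0.2 (loose); limits -0.5, 1.5. Friction 0.12 N m: about 2.5 N at its end moves it, and it stays where it is left
- lever_pivot (a point): point on the lever's turning axis, 57 mm from the post's axis on the side opposite the arm, 139 mm above the table; axes as holder_slot (x towards the post, z up). The lever, a round bar 13 mm thick, runs from here to an 18 mm ball centred 62 mm away, and turns in the plane square to x. Hub 22 mm across, 18 mm long
- scraper: straight scraper, loose, about 0.12 kg, upright in the rack. Origin: middle of the blade's lower edge; x along its width, y through its thickness, z up. Steel blade 72 x 6 mm, 85 mm high (lowest 8 mm only 66 x 3); above it a wooden handle 92 (x) x 18 (y) x 40 mm high. Either way round will do. Grip the handle's upper half across y, so that the fingers clear the holder
- scraper_shoulder (a point): centre of the underside of the scraper's handle, 85 mm above its origin; it meets holder_slot when the scraper is fully home
- comb: the toothed scraper, loose, not wanted: same blade size with toothed side edges, same handle thickness and height but the handle is only 40 mm long. Origin and axes as for the scraper. Stands in the rack's other slot; which slot holds which varies
- rack: pale wooden block, fixed to the table, 100 mm (x) x 150 mm (y) x 55 mm high, with two slots 76 x 9.2 mm along x, 75 mm apart, 45 mm deep (floor 10 mm above the table). Origin at the centre of its underside
- tumbler: ribbed glass tumbler, 73 mm across, with three closed steel piping tips standing in it, 118 mm high in all; loose bystander, origin at the centre of its underside
- bowl: blue ceramic bowl, 124 mm across, 58 mm high; loose bystander, origin at the centre of its underside
- mold: flat brown silicone mold slab, 100 x 150 x 18 mm, with two reindeer-shaped hollows; loose bystander, origin at the centre of its underside
- spatula: offset spatula with a wooden handle, about 200 mm long along its x, 12 mm high, lying flat; loose bystander, origin near its middle, on the table
- syrup: amber glass bottle, 60 mm across, 165 mm high; loose bystander, origin at the centre of its underside
- shaker: clear shaker with a steel cap, 54 mm across, 101 mm high; loose bystander, origin at the centre of its underside
- mug: white mug, 80 mm across, 90 mm high; loose bystander, origin at the centre of its underside
Mind the look-alikes: they are no part of the job. Leave any orange or turquoise look-alike of the scraper alone.

How it is judged:
By the outcome, as a careful person would: the job done as asked, in the order asked, and still so for the second after the job is handed in, with the robot touching nothing.
It also fails if it takes over 67 s, if anything falls off the work surface, if the arm or the gripper's body presses on something with over 40 N, if the wrist force passes 120 N, or if a joint passes its speed limit or range.

### The arm

A 7-joint arm with a two-finger parallel gripper is mounted at the origin on the work surface. World frame = base frame: x ahead of the robot, y to its left, z up, the work surface at z = 0. Lengths are in m, angles in rad, forces in N, time in s.
With the tool pointing down it reaches from about 0.35 to 0.9 m from the base axis. Payload 19.9 kg.
Tool frame: the origin (TCP) lies midway between the tips of the shut fingers; the grasp point (between the pads) lies 19 mm behind it (manip.grip_depth is the distance from the TCP to the grasp point, in m); z points along the fingers, x is the direction in which the jaws open and shut, and the axes are right-handed (so a half turn about z gives the same grasp; the last joint's range is limited). The gripper opens to 94 mm and grips with 3 to 60 N. Pads are 16 mm wide; open, the fingers measure 119 mm over their backs; the gripper's body (75 mm by 177 mm) begins 78 mm behind the grasp point.
Start: joints at [-0.042, 0.417, -0.01, 1.614, 0.005, 1.111, -0.053], TCP at [0.625, 0, 0.179] pointing down, gripper open.
Joint ranges: [-2.81, 2.81], [-0.39, 2.02], [-1.27, 1.25], [0.06, 2.57], [-1.19, 4.33], [0.19, 2], [-2.82, 2.82]. Speed limits (rad/s): [1.89, 1.89, 2.39, 2.39, 3.01, 3.01, 3.01].

### API

Orientations are given as [roll, pitch, yaw] about the fixed x, y, z axes, in that order (R = Rz(yaw) Ry(pitch) Rx(roll)).
In Python, from cell import monitor, snapshot, job, manip gives the robot as it stands.
- The arm moves only by the tool carry_out, never from a script. Its argument "rows" is a list that holds one entry, the list of rows, each a list of 7 numbers: the shift along the tool's x, y, z in mm, then the turn, a rotation vector about the tool's x, y, z in rad, then the closure, from -1 (fully open) to 1 (shut), so that 0 is half open. In form: [[[x, y, z, ax, ay, az, fingers], ...]]. A call has 1 to 20 rows; each row shifts and turns the commanded pose from where the row before left it, along the tool's axes as they then stand; what a row does not reach is not made up. A row lasts 1/12 s, in which the tool goes at most 41.7 mm and 7.16 degrees, less where a joint would pass 70% of its speed; a pose out of reach is approached as far as the arm can. A call with a gripper value outside its range is refused whole. The fingers move at their own pace and stop on an object; the grip force is fixed at half the most. Time passes only in rows, so rows that do not move let the fingers close. It gives the time, the measured TCP pose, the force and the opening at its end, in the units of the state.
- monitor.get_state(): the state, without advancing time (a new reading comes with each control period).
- snapshot(name): name is "scene" or "side" or "wrist"; returns a dict with "image" (400x640x3 uint8, red, green, blue), "K" (3x3 intrinsics, pixels), "rvec" (rotation vector, rad) and "tvec" (3), from world to camera coordinates, as OpenCV has them; the wrist camera has in their place "hand_eye" (4x4, takes a point from camera to tool coordinates, whose origin is the TCP and whose axes are the tool frame's). Camera axes: x right, y down, z forward; pixel columns grow to the right and rows downward; lengths in m; the calibration is good to about 2 mm. A picture is of the moment at which its call begins: read the wrist's pose just before it. There is no depth.
- job.job_done(): hands the job in, once; it reports no verdict.
The state is a dict: "time_s": time; "q": joint angles; "qvel": joint speeds; "joint_torque": joint torques, N m; "eef_pos": TCP position; "tool_rot": TCP orientation; "force": force on the tool from outside, world axes, zero at the start; "torque": the same for the moment, N m; "opening": finger opening in m.
Only numpy, scipy, OpenCV 4.12 (cv2) and the standard library are available. Lean on these libraries where they do the work, as an engineer would, in place of code of your own. Each camera call takes 0.05 s, during which the arm holds its last target.

## Working session

There is one attempt and no reset: what is moved stays moved. The work goes in short steps, Python scripts to look and compute and a tool call to move; the robot and the scene stay as the last step left them, time stands still between calls to the robot, and variables do not carry over. Pictures are saved under pics/ and viewed, and the job is handed in when it is done.

Besides the shell and the picture viewer there is one more tool, called after "Emit:" by a JSON object that holds its "op" and its "data". carry_out: Moves the arm, as the interface text tells. Its arguments: {"type":"object","properties":{"rows":{"type":"array"}},"required":["rows"]}

```bash
ls; mkdir -p pics; cat > h.py <<'E'
import numpy as np, cv2
from cell import monitor, snapshot, job, manip
from scipy.spatial.transform import Rotation as R
def snap(n,f):
    s=snapshot(n); cv2.imwrite('pics/'+f,s['image'][:,:,::-1]); return s
E
python3 - <<'E'
from h import *
import pickle
st=monitor.get_state(); print(st['time_s'],st['eef_pos'],st['tool_rot'],st['opening'],st['force'])
d={'st':st}
for n in ['scene','side','wrist']:
    d[n]=snap(n,n+'0.png')
    print(n,d[n]['K'],d[n].get('rvec'),d[n].get('tvec'),d[n].get('hand_eye'))
pickle.dump(d,open('d0.pkl','wb'))
E
```

```text
pics
0.0 [ 6.24606320e-01 -5.21881121e-05  1.78839947e-01] [ 3.14149152e+00  1.18486170e-03 -3.76017537e-05] 0.09410930926230404 [ 0.42440336 -0.20522693  0.22791959]
scene [[446.8973246    0.         316.0902074 ]
 [  0.         446.8973246  198.47256671]
 [  0.           0.           1.        ]] [ 2.39620204  0.75991521 -0.23793293] [-0.34517433 -0.25317527  1.85315483] None
side [[450.91294655   0.         326.06025603]
 [  0.         450.91294655 210.78135783]
 [  0.           0.           1.        ]] [ 0.77845364 -2.5234309   1.16402175] [0.34944328 0.31590456 1.20576968] None
wrist [[324.5080806    0.         317.63458392]
 [  0.         324.5080806  203.21481574]
 [  0.           0.           1.        ]] None None [[ 9.99999809e-01 -5.86558451e-04 -1.92758765e-04 -2.63083639e-04]
 [ 6.16963713e-04  9.61307793e-01  2.75475854e-01 -8.05038710e-02]
 [ 2.37178127e-05 -2.75475920e-01  9.61307972e-01 -2.04477680e-01]
 [ 0.00000000e+00  0.00000000e+00  0.00000000e+00  1.00000000e+00]]
```

View pics/scene0.png

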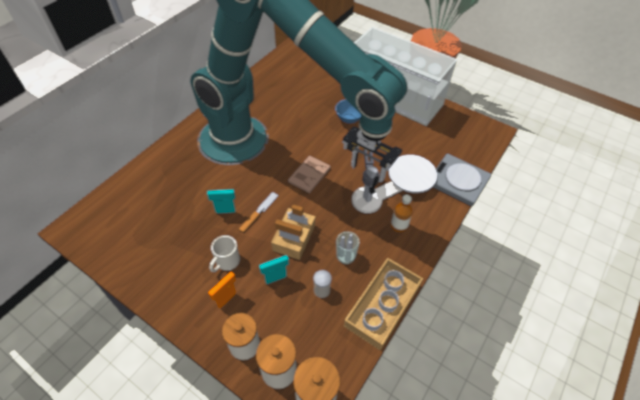

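View pics/side0.png

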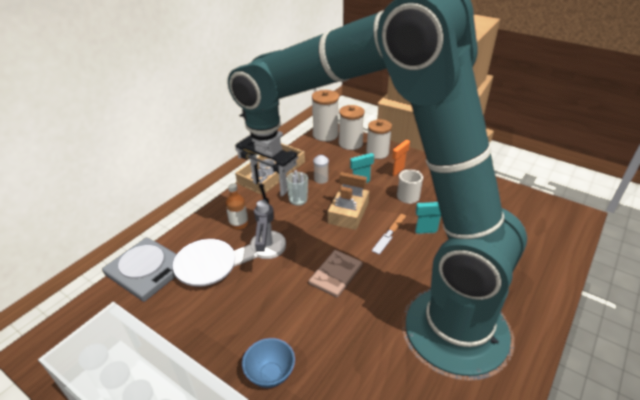

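View pics/wrist0.png

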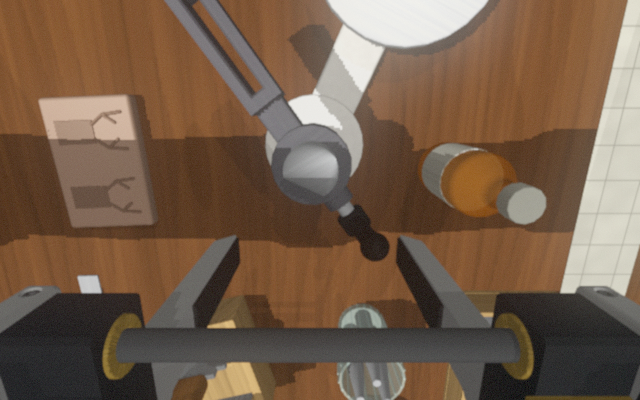

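The wrist view shows the post top near (312,165), the arm running up-left, the black lever near (360,230), and the turntable up-right. In the scene view the rack is near (294,232), with the turquoise look-alikes at (222,200) and (274,269) and the orange one at (222,290).

```bash
cat >> h.py <<'E'
def cam(s,st=None):
    if 'hand_eye' in s and s['hand_eye'] is not None:
        T=np.eye(4);T[:3,:3]=R.from_euler('xyz',st['tool_rot']).as_matrix();T[:3,3]=st['eef_pos']
        C=T@np.array(s['hand_eye']);return C[:3,:3],C[:3,3]
    Rm=cv2.Rodrigues(np.array(s['rvec'],float))[0];return Rm.T,-Rm.T@np.array(s['tvec']).ravel()
def onz(s,uv,z,st=None):
    Rc,o=cam(s,st); uv=np.atleast_2d(uv).astype(float)
    d=np.c_[uv,np.ones(len(uv))]@np.linalg.inv(s['K']).T@Rc.T
    return o+d*((z-o[2])/d[:,2])[:,None]
def proj(s,P,st=None):
    Rc,o=cam(s,st);p=(np.atleast_2d(P)-o)@Rc@np.array(s['K']).T
    return p[:,:2]/p[:,2:]
def crop(s,x0,x1,y0,y1,k,f):
    im=cv2.resize(s['image'][y0:y1,x0:x1],None,fx=k,fy=k,interpolation=cv2.INTER_CUBIC);cv2.imwrite('pics/'+f,im[:,:,::-1])
E
python3 - <<'E'
from h import *
import pickle
d=pickle.load(open('d0.pkl','rb'));st=d['st']
sc,si,w=d['scene'],d['side'],d['wrist']
def white(s,box):
    x0,x1,y0,y1=box
    im=s['image'];g=im.min(2);m=np.zeros(g.shape,np.uint8);m[y0:y1,x0:x1]=(g[y0:y1,x0:x1]>190)*255
    n,l,stt,c=cv2.connectedComponentsWithStats(m);i=1+np.argmax(stt[1:,4])
    return l==i,stt[i],c[i]
for s,b in((sc,(380,445,150,196)),(si,(165,240,235,295))):
    m,a,c=white(s,b);print(a,c)
    ys,xs=np.nonzero(m);P=onz(s,np.c_[xs,ys],.048);
    cc=cv2.minEnclosingCircle(P[:,:2].astype(np.float32));print(P[:,:2].mean(0),cc)
print('post',onz(w,[[312,165]],.178,st))
crop(w,200,420,60,280,3,'w0c.png')
crop(sc,200,340,170,310,4,'s0c.png')
crop(si,300,440,140,260,5,'si0c.png')
E
```

```text
[ 385  155   52   41 1423] [411.08011244 174.05621926]
[0.7078778 0.2135579] ((0.7027419209480286, 0.19152140617370605), 0.12252509593963623)
[ 172  239   68   45 2244] [204.58734403 261.16532977]
[0.70212734 0.22983264] ((0.7033458948135376, 0.2211630791425705), 0.09966564178466797)
post [[0.620731   0.04692748 0.178     ]]
```

View pics/w0c.png

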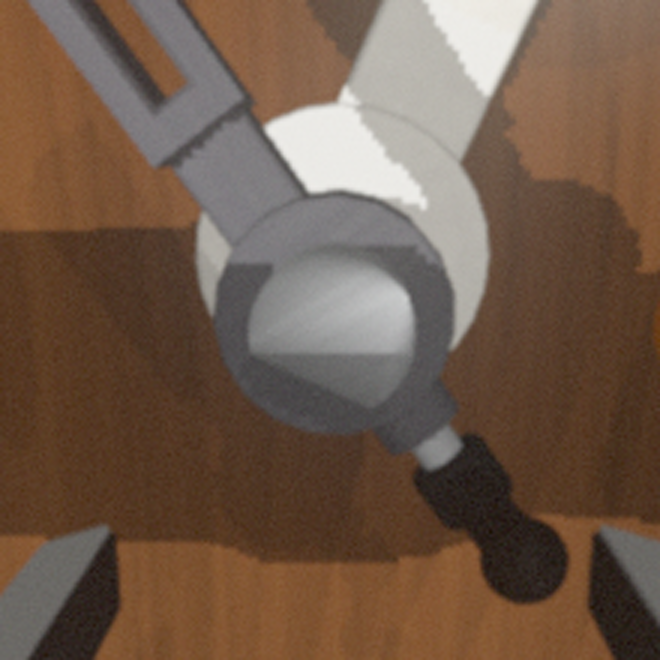

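View pics/s0c.png

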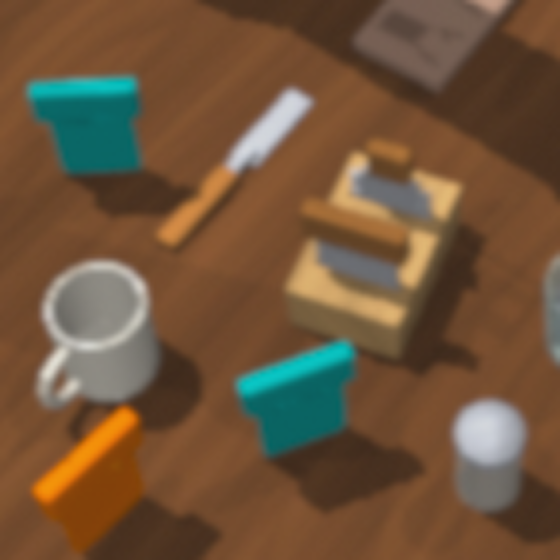

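View pics/si0c.png

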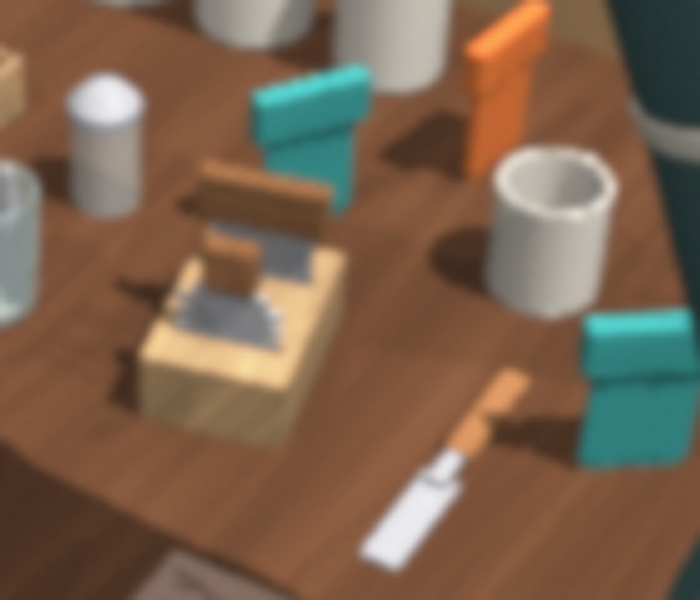

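Candidates for the scraper: the long wooden handle in the rack (scene ≈ (289,226)), the comb with the short handle (≈ (297,208)), turquoise fakes at (222,200) and (274,269), an orange fake at (222,290). The close crops show that the long plain handle on the near (-y) rack slot is the one I want. The toothed one has the short handle.

```bash
python3 - <<'E'
from h import *
import pickle
from scipy.optimize import least_squares
d=pickle.load(open('d0.pkl','rb'));st=d['st']
sc,si,w=d['scene'],d['side'],d['wrist']
f=lambda L:np.array(L)/3+[199.67,59.67]
def circ(P):
    r=least_squares(lambda p:np.hypot(P[:,0]-p[0],P[:,1]-p[1])-p[2],[*P[:,:2].mean(0),.03]).x;return r
print('post',circ(onz(w,f([[247,330],[275,275],[332,248],[385,265],[415,300],[415,352],[372,408]]),.178,st)))
print('collar',circ(onz(w,f([[214,318],[337,190],[455,300],[335,434],[250,395],[400,410]]),.156,st)))
F=onz(w,f([[247,352],[372,408]]),.178,st);v=F[1]-F[0];print('flat normal yaw (stand x)',np.arctan2(v[0],-v[1])%np.pi,np.arctan2(v[1],v[0])+np.pi/2, np.linalg.norm(v))
# arm edges
gr=w['image'].astype(int)
crop(w,150,330,0,140,4,'w0arm.png')
# turntable in wrist: white edge contour
m=(w['image'].min(2)>150).astype(np.uint8)*255
m[60:]=0;m[:,:325]=0;m[:,500:]=0
c=max(cv2.findContours(m,cv2.RETR_EXTERNAL,cv2.CHAIN_APPROX_NONE)[0],key=cv2.contourArea)[:,0]
# bottom arc
c=c[(c[:,1]>2)&(c[:,1]<55)&((c[:,0]>395)|(c[:,0]<340))];print(len(c),c[::15].tolist())
P=onz(w,c,.048,st);print('tt',circ(P))
p=least_squares(lambda p:np.hypot(P[:,0]-p[0],P[:,1]-p[1])-.09,P[:,:2].mean(0)+[0,.09]).x;print(p)
for s,b in((sc,(380,445,150,196)),(si,(165,240,230,295))):
    m=np.zeros((400,640),np.uint8);m[b[2]:b[3],b[0]:b[1]]=(s['image'].min(2)>170)[b[2]:b[3],b[0]:b[1]]*255
    m=cv2.morphologyEx(m,cv2.MORPH_OPEN,np.ones((13,13)))
    c=max(cv2.findContours(m,cv2.RETR_EXTERNAL,cv2.CHAIN_APPROX_NONE)[0],key=cv2.contourArea)[:,0]
    P=onz(s,c,.048);print('tt',least_squares(lambda p:np.hypot(P[:,0]-p[0],P[:,1]-p[1])-p[2],[.7,.23,.09],loss='soft_l1',f_scale=.003).x)
E
```

```text
post [0.62009037 0.04296588 0.01816699]
collar [0.61972884 0.04358104 0.02841042]
flat normal yaw (stand x) 1.1377180024939895 1.1377180024939895 0.02959349814070508
130 [[328, 3], [339, 32], [333, 47], [403, 47], [418, 45], [433, 41], [448, 35], [463, 25], [477, 12]]
tt [0.69724261 0.22951117 0.09515364]
[0.69742577 0.22343823]
tt [0.71015724 0.22376966 0.08658797]
tt [0.70479532 0.22826615 0.09080872]
```

View pics/w0arm.png

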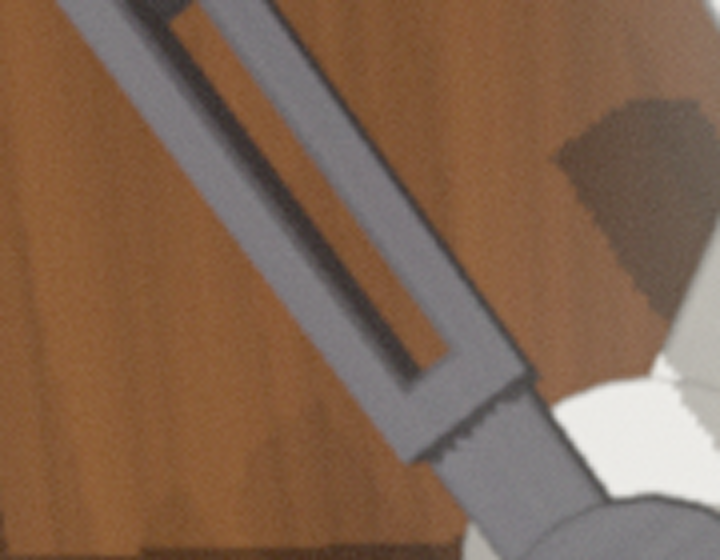

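```bash
python3 - <<'E'
from h import *
import pickle
d=pickle.load(open('d0.pkl','rb'));st=d['st']
w=d['wrist'];sc=d['scene'];si=d['side']
f=lambda L:np.array(L)/4+[149.6,-.4]
P=onz(w,f([[60,0],[410,460],[265,0],[525,378],[410,380],[450,352]]),.155,st)
for a,b in((1,0),(3,2)):
    v=P[b]-P[a];print(np.arctan2(v[1],v[0]))
e=(P[1]+P[3])/2; v=e[:2]-[.6199,.0433];print('inner end',e,np.hypot(*v),np.arctan2(v[1],v[0]),np.linalg.norm(P[1]-P[3]))
v=(P[4]+P[5])[:2]/2-[.6199,.0433];print('slot in',np.hypot(*v),np.arctan2(v[1],v[0]))
# rack pieces: scraper handle top corners
crop(sc,265,320,195,260,10,'rk.png');crop(si,325,375,165,235,8,'rk2.png')
E
```

```text
2.202800473304583
2.1766671906246797
inner end [0.58978932 0.08421719 0.155     ] 0.05080225815254825 2.2052077765767164 0.0239107634454676
slot in 0.0610840312802425 2.199232351425266
```

View pics/rk.png

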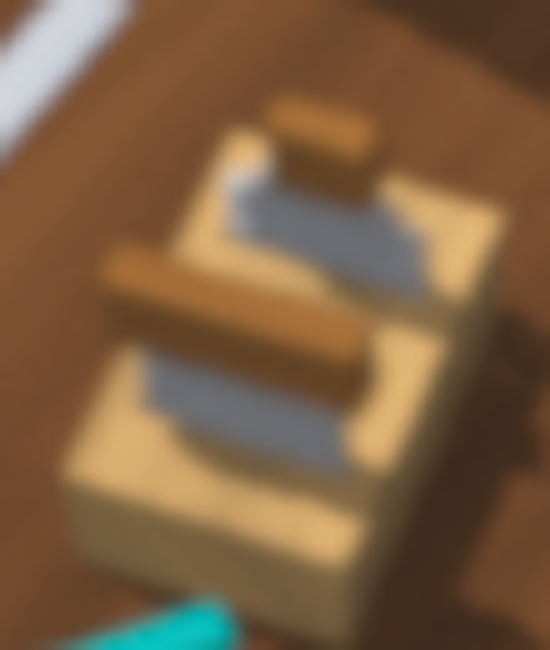

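View pics/rk2.png

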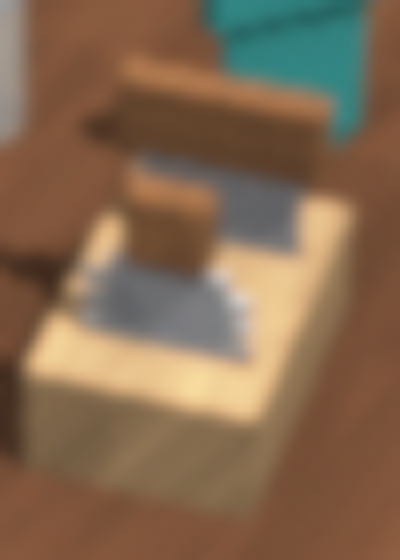

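Post ≈ (0.620, 0.043), stand yaw ≈ 1.138. The arm yaw is ≈ 2.195, so the collar is at ≈ 1.06, within its given range, and chord, width and distances match the stated sizes. The lever sits between the open fingers, so I go straight up first, then over the holder.

Emit:
{"op": "carry_out", "data": {"rows": [[[0, 0, -20, 0, 0, 0, -1], [0, 0, -30, 0, 0, 0, -1], [0, 0, -30, 0, 0, 0, -1], [-12, -25, 0, 0, 0, 0, -0.3], [-17, -33, 0, 0, 0, 0, -0.3], [-17, -33, 0, 0, 0, 0, -0.3], [-17, -33, 0, 0, 0, 0, -0.3], [0, 0, 0, 0, 0, -0.104, -0.3], [0, 0, 0, 0, 0, -0.104, -0.3], [0, 0, 0, 0, 0, -0.104, -0.3], [0, 0, 0, 0, 0, -0.104, -0.3], [0, 0, 0, 0, 0, -0.104, -0.3], [0, 0, 0, 0, 0, -0.104, -0.3], [0, 0, 0, 0, 0, 0, -0.3], [0, 0, 0, 0, 0, 0, -0.3]]]}}

```text
time_s: 1.4
eef_pos: [0.5619, 0.1238, 0.2593]
tool_rot: [-3.141, 0.0, 0.621]
force: [0.7, 1.2, 0.1]
opening: 0.061
```

```bash
python3 - <<'E'
from h import *
import pickle
st=monitor.get_state(); print(st['time_s'],st['eef_pos'],st['tool_rot'],st['opening'],st['force'])
w=snap('wrist','w1.png');pickle.dump((st,w),open('d1.pkl','wb'))
E
```

```text
1.4 [0.56190235 0.12383299 0.25925163] [-3.14140430e+00  4.10659585e-04  6.20556018e-01] 0.06100456423356311 [0.66839337 1.16913574 0.07316968]
```

View pics/w1.png

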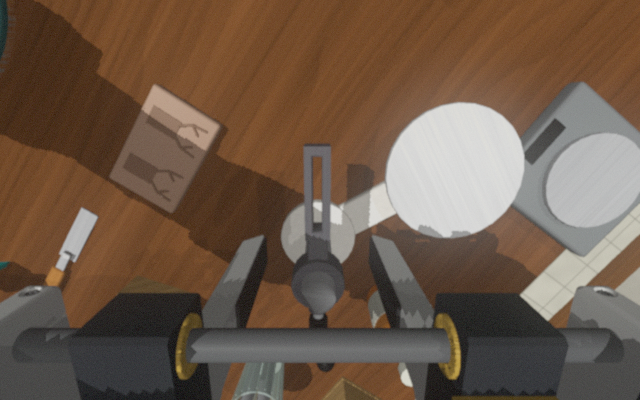

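The holder runs straight up the image at columns 304–330, rows 145–230, between the fingers. The turntable (455,170) is fully visible, so I can refine the stand's yaw.

```bash
python3 - <<'E'
from h import *
import pickle
from scipy.optimize import least_squares
st,w=pickle.load(open('d1.pkl','rb'))
m=np.zeros((400,640),np.uint8);m[95:245,382:528]=(w['image'].min(2)>175)[95:245,382:528]*255
m=cv2.morphologyEx(m,cv2.MORPH_OPEN,np.ones((31,31)))
c=max(cv2.findContours(m,cv2.RETR_EXTERNAL,cv2.CHAIN_APPROX_NONE)[0],key=cv2.contourArea)[:,0]
P=onz(w,c,.048,st);t=least_squares(lambda p:np.hypot(P[:,0]-p[0],P[:,1]-p[1])-p[2],[.7,.23,.09],loss='soft_l1',f_scale=.002).x;print('tt',t)
v=t[:2]-[.6199,.0433];print(np.hypot(*v),np.arctan2(v[1],v[0]))
crop(w,285,350,135,330,4,'w1c.png')
# expected slot & corners projections
for a in(2.18,2.195,2.21):
    u=np.array([np.cos(a),np.sin(a)]);n=np.array([-u[1],u[0]])
    print(a,[proj(w,[*(np.array([.6199,.0433])+r*u+k*n),.155],st)[0].round(1).tolist() for r in(.052,.148) for k in(.013,-.013)])
print(proj(w,[.6199,.0433,.178],st))
E
```

```text
tt [0.70457994 0.22889104 0.08689637]
0.20399688189860046 1.142739095345921
2.18 [[306.1, 240.1], [331.5, 240.4], [306.2, 145.3], [333.8, 145.6]]
2.195 [[305.3, 240.3], [330.8, 240.2], [303.8, 145.5], [331.5, 145.4]]
2.21 [[304.6, 240.5], [330.0, 240.0], [301.5, 145.8], [329.1, 145.2]]
[[318.2701785  297.53190752]]
```

View pics/w1c.png

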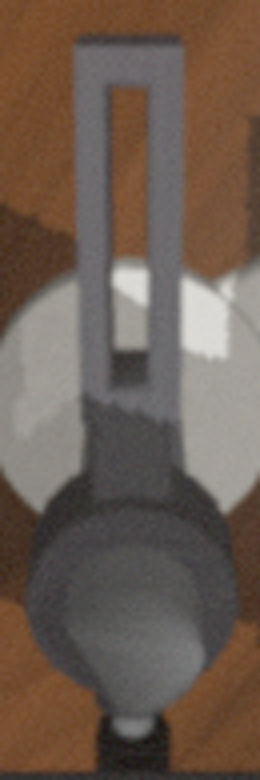

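Emit:
{"op": "carry_out", "data": {"rows": [[[0, 0, 30, 0, 0, -0.006, -0.3], [0, 0, 30, 0, 0, 0, -0.3], [0, 0, 30, 0, 0, 0, -0.3], [0, 0, 23, 0, 0, 0, -0.3], [0, 0, 20, 0, 0, 0, -0.3], [0, 0, 0, 0, 0, 0, 0.2], [0, 0, 0, 0, 0, 0, 0.5], [0, 0, 0, 0, 0, 0, 0.6], [0, 0, 0, 0, 0, 0, 0.8], [0, 0, 0, 0, 0, 0, 1], [0, 0, 0, 0, 0, 0, 1], [0, 0, 0, 0, 0, 0, 1], [0, 0, 0, 0, 0, 0, 1], [0, 0, 0, 0, 0, 0, 1]]]}}

```text
time_s: 2.62
eef_pos: [0.5623, 0.124, 0.1273]
tool_rot: [3.141, -0.001, 0.63]
force: [-3.1, -0.2, 7.1]
opening: 0.0248
```

```bash
python3 - <<'E'
from h import *
st=monitor.get_state(); print(st['time_s'],st['eef_pos'],st['tool_rot'],st['opening'],st['force'],st['torque'])
E
```

```text
2.6167 [0.56229097 0.12402274 0.12728418] [ 3.14115073e+00 -7.51577426e-04  6.29722505e-01] 0.024821858246512136 [-3.12715075 -0.22410568  7.07830751] [-0.23483884  0.59067226 -0.04240283]
```

Emit:
{"op": "carry_out", "data": {"rows": [[[5.3, 0.14, 0, 0, 0, 0.053, 1], [5.3, 0.14, 0, 0, 0, 0.053, 1], [5.3, 0.14, 0, 0, 0, 0.053, 1], [5.3, 0.14, 0, 0, 0, 0.053, 1], [5.3, 0.14, 0, 0, 0, 0.053, 1], [5.3, 0.14, 0, 0, 0, 0.053, 1], [5.3, 0.14, 0, 0, 0, 0.053, 1], [5.3, 0.14, 0, 0, 0, 0.053, 1], [5.3, 0.14, 0, 0, 0, 0.053, 1], [5.3, 0.14, 0, 0, 0, 0.053, 1], [5.3, 0.14, 0, 0, 0, 0.053, 1], [5.3, 0.14, 0, 0, 0, 0.053, 1], [5.3, 0.14, 0, 0, 0, 0.053, 1], [5.3, 0.14, 0, 0, 0, 0.053, 1], [5.3, 0.14, 0, 0, 0, 0.053, 1], [5.3, 0.14, 0, 0, 0, 0.053, 1], [5.3, 0.14, 0, 0, 0, 0.053, 1], [5.3, 0.14, 0, 0, 0, 0.053, 1], [0, 0, 0, 0, 0, 0, 1], [0, 0, 0, 0, 0, 0, 1]]]}}

```text
time_s: 4.28
eef_pos: [0.6538, 0.1366, 0.1274]
tool_rot: [3.141, -0.002, -0.326]
force: [1.1, -4.9, 5.9]
opening: 0.0245
```

```bash
cat > pr.py <<'E'
from h import *
st=monitor.get_state(); print(st['time_s'],st['eef_pos'],st['tool_rot'],st['opening'],st['force'],st['torque'])
v=np.array(st['eef_pos'])[:2]-[.6199,.0433];print(np.hypot(*v),np.arctan2(v[1],v[0]),st['tool_rot'][2]+np.pi/2)
E
python3 pr.py
```

```text
4.2833 [0.65375161 0.13663053 0.12735873] [ 3.14096984e+00 -1.95493287e-03 -3.25740733e-01] 0.024462450226909974 [ 1.122151   -4.87616454  5.89869686] [-1.44548207 -0.21120317 -0.0537071 ]
0.099280008672529 1.222846671789526 1.245055594240899
```

Emit:
{"op": "carry_out", "data": {"rows": [[[4.6, 0.2, 0, 0, 0, 0.052, 1], [4.6, 0.2, 0, 0, 0, 0.052, 1], [0, 0, 0, 0, 0, 0, 1], [0, 0, 0, 0, 0, 0, 1], [0, 0, 0, 0, 0, 0, 1]]]}}

```text
time_s: 4.7
eef_pos: [0.6622, 0.1332, 0.1274]
tool_rot: [3.141, -0.002, -0.429]
force: [1.2, -5.0, 4.7]
opening: 0.0245
```

```bash
python3 pr.py; python3 - <<'E'
from h import *
import pickle
st=monitor.get_state();w=snap('wrist','w2.png');pickle.dump((st,w),open('d2.pkl','wb'));crop(w,220,420,0,300,2,'w2c.png')
E
```

```text
4.7 [0.66217939 0.13315463 0.12737856] [ 3.14132258e+00 -2.07483198e-03 -4.29272793e-01] 0.02446570166286447 [ 1.17141839 -5.00524725  4.66987164] [-1.35657293 -0.25772693  0.06502186]
0.09930459088855997 1.1310005962673026 1.1415235334109621
```

View pics/w2.png

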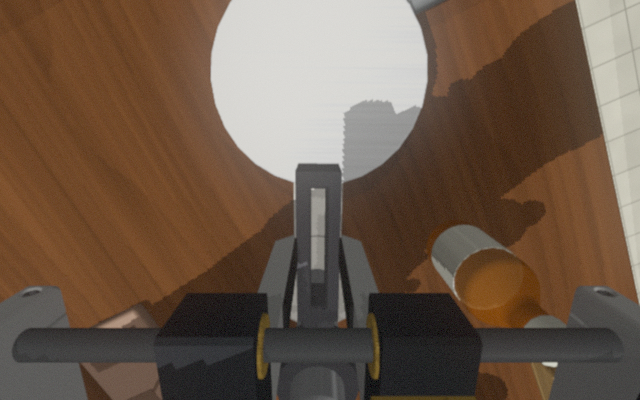

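The holder (296–342, rows 165+) points right at the turntable's middle (about column 319). Now a numeric check.

```bash
python3 - <<'E'
from h import *
import pickle
from scipy.optimize import least_squares
st,w=pickle.load(open('d2.pkl','rb'))
g=w['image'].min(2)
pts=[]
for y in range(5,150,5):
    r=np.nonzero(g[y,150:500]>120)[0]+150
    a=r[0]; b=r[-1] if y<90 else None
    pts.append((a-.5,y)); 
    if b and b<440: pts.append((b+.5,y))
pts=np.array(pts);P=onz(w,pts,.048,st)
t=least_squares(lambda p:np.hypot(P[:,0]-p[0],P[:,1]-p[1])-p[2],[.7,.23,.09],loss='soft_l1',f_scale=.001).x;print('tt',t)
for y in(175,185,195,205,215,230):
    print(y,[ (x,int(g[y,x])) for x in range(290,350,1) if abs(int(g[y,x+1])-int(g[y,x-1]))>25])
for c in([.6199,.0433],[.6202,.0419]):
    v=t[:2]-c;print(np.hypot(*v),np.arctan2(v[1],v[0]))
crop(w,280,360,155,300,5,'w2c.png')
E
```

```text
tt [0.7063967  0.22774377 0.08910681]
175 [(294, 203), (295, 153), (296, 100), (340, 88), (341, 119), (342, 145)]
185 [(292, 77), (293, 129), (295, 143), (296, 99), (342, 97), (343, 72)]
195 [(292, 66), (293, 126), (295, 145), (296, 97), (310, 82), (311, 113), (324, 128), (325, 94), (326, 68), (340, 83), (342, 88), (343, 60)]
205 [(293, 74), (294, 106), (310, 82), (311, 124), (324, 141), (325, 99), (326, 63), (340, 95), (342, 88), (343, 52)]
215 [(292, 46), (293, 70), (294, 105), (296, 84), (310, 82), (311, 120), (312, 145), (324, 114), (325, 80), (342, 67)]
230 [(292, 34), (293, 67), (294, 99), (296, 83), (310, 78), (311, 120), (312, 147), (324, 111), (325, 73), (341, 67), (342, 48)]
0.20371839109104592 1.1322878518992767
0.20486038515950297 1.136515334486881
```

View pics/w2c.png

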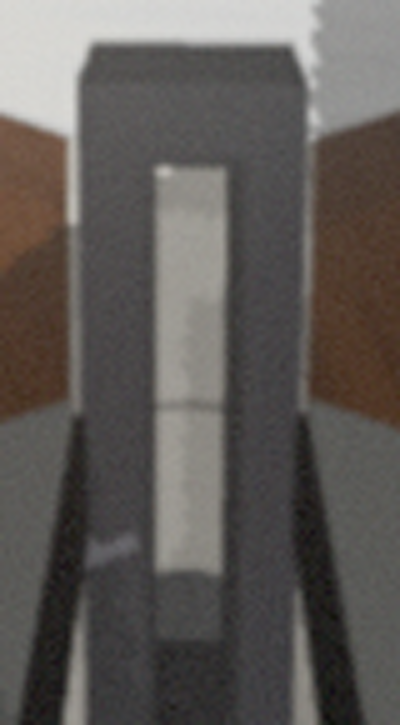

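Holder yaw ≈ 1.1415 against stand ≈ 1.137 (within about 0.005 rad). Releasing and backing up.

Emit:
{"op": "carry_out", "data": {"rows": [[[0, 0, 0, 0, 0, 0, 0.3], [0, 0, 0, 0, 0, 0, 0], [0, 0, 0, 0, 0, 0, -0.3], [0, 0, 0, 0, 0, 0, -0.3], [0, 0, -15, 0, 0, 0, -0.3], [0, 0, -35, 0, 0, 0, -0.3], [0, 0, -40, 0, 0, 0, -0.3], [0, 0, -40, 0, 0, 0, -0.3], [0, 0, -20, 0, 0, 0, -0.3], [0, 0, 0, 0, 0, 0, -0.3], [0, 0, 0, 0, 0, 0, -0.3]]]}}

```text
time_s: 5.67
eef_pos: [0.6616, 0.1347, 0.2774]
tool_rot: [-3.14, -0.001, -0.428]
force: [0.2, -0.5, -0.7]
opening: 0.061
```

```bash
python3 pr.py; python3 - <<'E'
from h import *
import pickle
st=monitor.get_state();w=snap('wrist','w3.png');s=snap('scene','s3.png');i=snap('side','i3.png');pickle.dump((st,w,s,i),open('d3.pkl','wb'));
crop(s,330,430,130,220,6,'s3c.png');crop(i,210,310,150,260,5,'i3c.png')
E
```

```text
5.6667 [0.6615914  0.13473022 0.27743102] [-3.14036000e+00 -1.30247540e-03 -4.27820009e-01] 0.06097519961205452 [ 0.23150892 -0.45545344 -0.67302576] [-0.04127682  0.07136118  0.00359553]
0.10048710512708703 1.142971046469494 1.1429763180107761
```

View pics/w3.png

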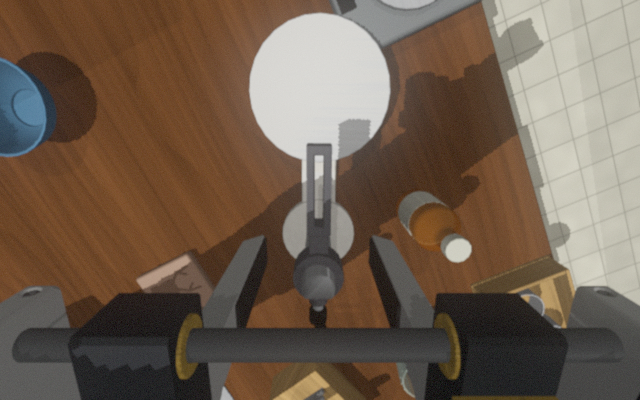

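View pics/s3c.png

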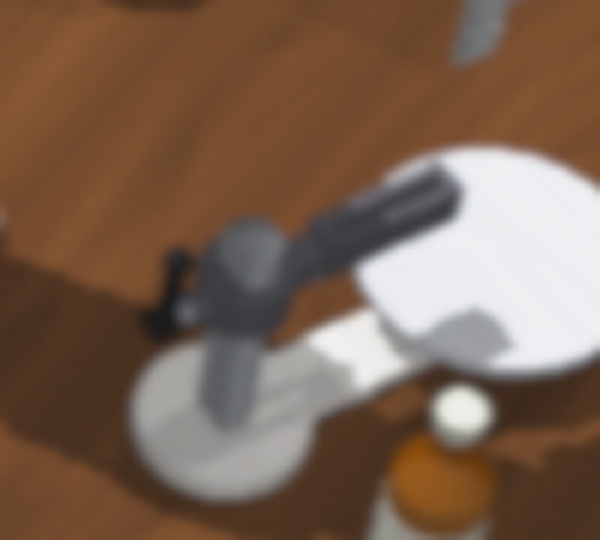

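View pics/i3c.png

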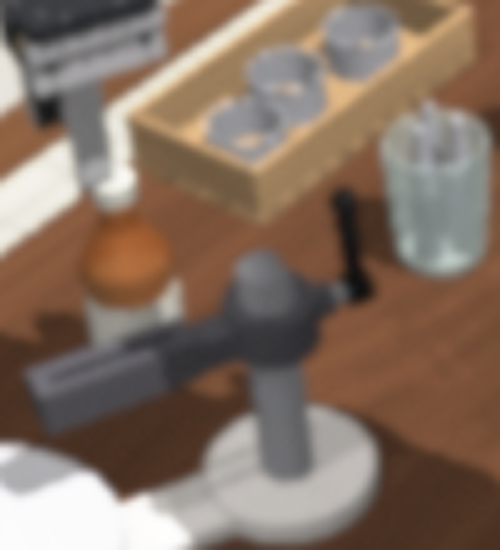

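```bash
python3 - <<'E'
from h import *
import pickle
from scipy.optimize import least_squares
st,w,s,i=pickle.load(open('d3.pkl','rb'))
m=np.zeros((400,640),np.uint8);m[5:165,240:400]=(w['image'].min(2)>165)[5:165,240:400]*255
m=cv2.morphologyEx(m,cv2.MORPH_OPEN,np.ones((31,31)))
c=max(cv2.findContours(m,cv2.RETR_EXTERNAL,cv2.CHAIN_APPROX_NONE)[0],key=cv2.contourArea)[:,0]
c=c[c[:,1]<110]
P=onz(w,c,.048,st);t=least_squares(lambda p:np.hypot(P[:,0]-p[0],P[:,1]-p[1])-p[2],[.7,.23,.09],loss='soft_l1',f_scale=.002).x;print('tt',t)
crop(w,290,350,135,330,4,'w3c.png')
def tri(uvs,ss):
    A=np.zeros((3,3));b=np.zeros(3)
    for uv,q in zip(uvs,ss):
        Rc,o=cam(q);d=Rc@np.linalg.inv(q['K'])@[*uv,1];d/=np.linalg.norm(d);M=np.eye(3)-np.outer(d,d);A+=M;b+=M@o
    p=np.linalg.solve(A,b);return p,[proj(q,p)[0]-uv for uv,q in zip(uvs,ss)]
p,e=tri([(360.0,172.6),(278.5,189.6)],(s,i));print('ball',p,e)
x=np.array([np.cos(1.14),np.sin(1.14)]);tt=np.array([x[1],-x[0]])
piv=np.array([.620,.0428])-.057*x;print('pivot',piv,'ball rel: x',(p[:2]-piv)@x,'t',(p[:2]-piv)@tt,'z',p[2]-.139)
print('wrist proj slot ends',[proj(w,[*(np.array([.620,.0428])+r*x),.155],st)[0] for r in(.062,.138)],'post',proj(w,[.62,.0428,.178],st))
E
```

```text
tt [0.70664627 0.22884749 0.08723895]
ball [ 0.60398869 -0.01260356  0.20176136] [array([-0.23605568,  0.02343661]), array([-0.26248495, -0.02620978])]
pivot [ 0.59619711 -0.00899211] ball rel: x -2.7767861529387788e-05 t 0.008587806516620873 z 0.06276135562885549
wrist proj slot ends [array([318.28962128, 226.36774217]), array([318.50985692, 155.15605574])] post [[318.19074666 289.27227125]]
```

View pics/w3c.png

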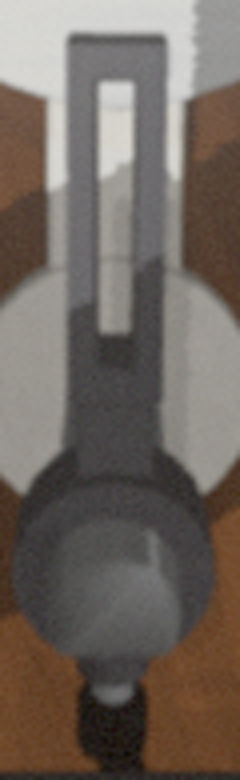

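Lever ball triangulated at (0.604, −0.013, 0.202): 62 mm above the pivot and exactly in its plane, so the lever stands at ≈ +0.14. The slot ends, post and turntable all match the projections for collar ≈ 0. Next I shut the fingers and go behind the lever.

Emit:
{"op": "carry_out", "data": {"rows": [[[-10, 38, 0, 0, 0, 0, 1], [-10, 40, 0, 0, 0, 0, 1], [-10, 40, 0, 0, 0, 0, 1], [-9.5, 40, 0, 0, 0, 0, 1], [0, 0, 30, 0, 0, 0, 1], [0, 0, 35, 0, 0, 0, 1], [0, 0, 28, 0, 0, 0, 1], [0, 0, 0, 0, 0, 0, 1], [0, 0, 0, 0, 0, 0, 1], [0, 0, 0, 0, 0, 0, 1]]]}}

```text
time_s: 6.65
eef_pos: [0.5604, 0.0072, 0.1846]
tool_rot: [-3.141, -0.001, -0.428]
force: [-0.0, 0.7, 0.5]
opening: 0.0009
```

```bash
cat > pl.py <<'E'
from h import *
st=monitor.get_state()
x=np.array([np.cos(1.14),np.sin(1.14)]);t=np.array([x[1],-x[0]]);piv=np.array([.620,.0428])-.057*x
v=np.array(st['eef_pos'])[:2]-piv
print(st['time_s'],'x',v@x*1e3,'t',v@t*1e3,'z',st['eef_pos'][2]*1e3-139,st['tool_rot'],st['opening'],st['force'])
E
python3 pl.py; python3 - <<'E'
from h import *
w=snap('wrist','w4.png')
E
```

```text
6.65 x -0.2295147248977624 t -39.309959623449146 z 45.64185942313881 [-3.14132571e+00 -6.91481769e-04 -4.27930367e-01] 0.0008838593998009249 [-0.02083991  0.6885433   0.46043039]
```

View pics/w4.png

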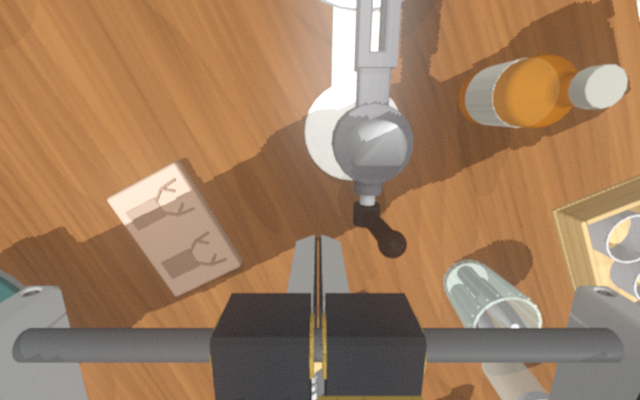

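Emit:
{"op": "carry_out", "data": {"rows": [[[10, 0, 0, 0, 0, 0, 1], [8, 0, 0, 0, 0, 0, 1], [8, 0, 0, 0, 0, 0, 1], [4, 0, 0.5, 0, 0, 0, 1], [4, 0, 0.5, 0, 0, 0, 1], [4, 0, 0.5, 0, 0, 0, 1], [4.2, 0, 1.8, 0, 0, 0, 1], [4.2, 0, 1.8, 0, 0, 0, 1], [4.2, 0, 1.8, 0, 0, 0, 1], [3.5, 0, 3, 0, 0, 0, 1], [3.5, 0, 3, 0, 0, 0, 1], [3.5, 0, 3, 0, 0, 0, 1], [0, 0, 0, 0, 0, 0, 1]]]}}

```text
time_s: 7.78
eef_pos: [0.6156, -0.0185, 0.1671]
tool_rot: [3.141, 0.0, -0.428]
force: [0.2, -0.3, 0.2]
opening: 0.0007
```

```bash
python3 pl.py; python3 - <<'E'
from h import *
w=snap('wrist','w5.png')
crop(snap('side','i5.png'),200,330,130,250,5,'i5c.png')
E
```

```text
7.7833 x -0.48964598593471 t 21.623937756734772 z 28.087586543032643 [ 3.14134991e+00  3.41867995e-04 -4.28166114e-01] 0.0006672361703274825 [ 0.23950328 -0.2823469   0.19853612]
```

View pics/w5.png

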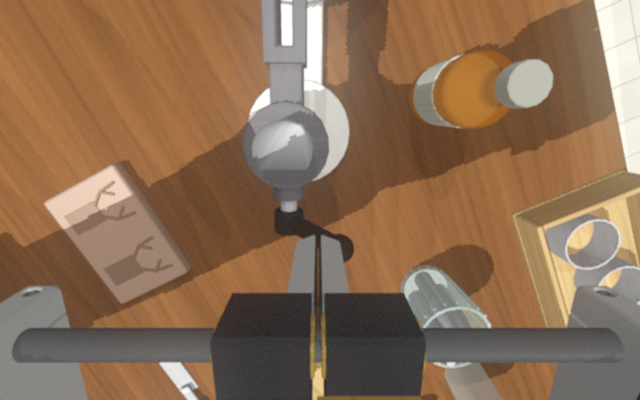

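View pics/i5c.png

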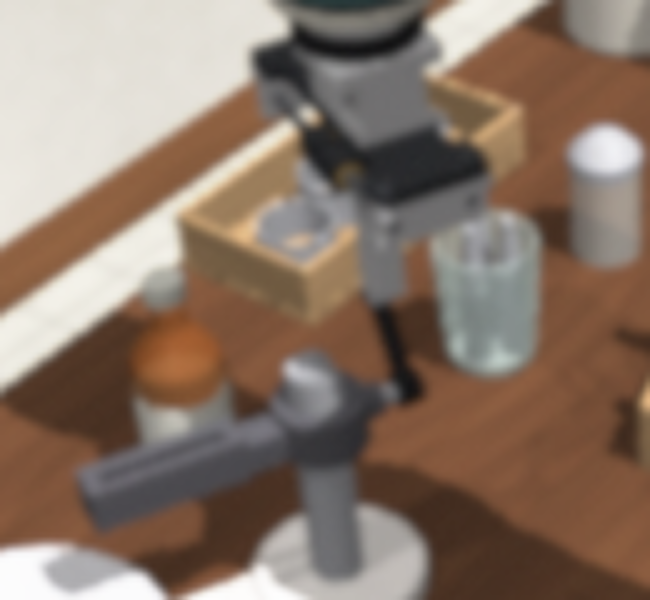

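```bash
cat > lv.py <<'E'
from h import *
import sys
u,v=float(sys.argv[1]),float(sys.argv[2]);st=monitor.get_state()
w=snapshot('wrist') if len(sys.argv)<4 else snapshot(sys.argv[3]); s_=st
x=np.array([np.cos(1.14),np.sin(1.14)]);t=np.array([x[1],-x[0]]);piv=np.array([.620,.0428])-.057*x
th=np.linspace(-.5,1.6,211)
P=np.c_[piv+.062*np.sin(th)[:,None]*t,.139+.062*np.cos(th)]
e=np.linalg.norm(proj(w,P,s_)-[u,v],axis=1);k=e.argmin();print('theta',th[k],'err px',e[k])
E
python3 lv.py 341 248
python3 - <<'E'
from h import *
import cv2
im=cv2.imread('pics/w5.png');c=cv2.resize(im[190:290,250:380],None,fx=6,fy=6,interpolation=cv2.INTER_CUBIC);cv2.imwrite('pics/w5c.png',c)
E
```

```text
theta 0.6000000000000001 err px 0.5582853615426571
```

View pics/w5c.png

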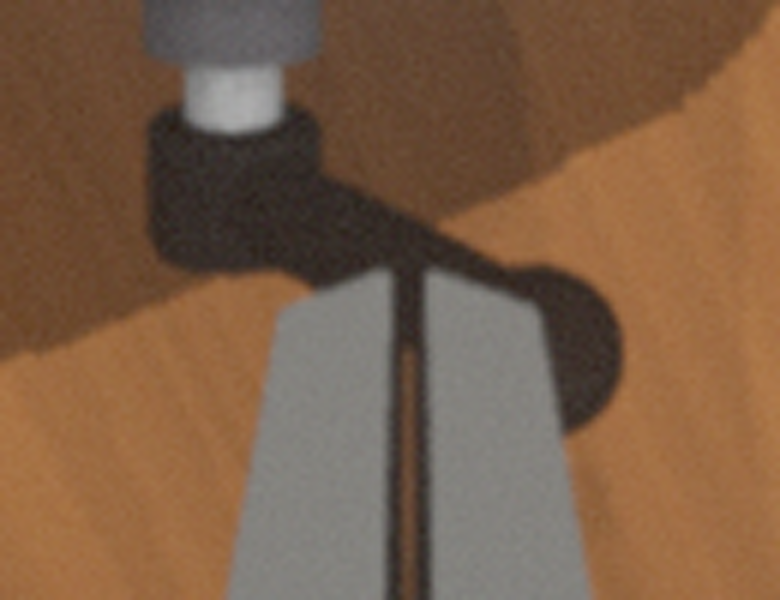

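Emit:
{"op": "carry_out", "data": {"rows": [[[3.5, 0, 2, 0, 0, 0, 1], [3.5, 0, 2, 0, 0, 0, 1], [3.5, 0, 2, 0, 0, 0, 1], [2.5, 0, 3, 0, 0, 0, 1], [2, 0, 3, 0, 0, 0, 1], [1, 0, 3, 0, 0, 0, 1], [0, 0, 3, 0, 0, 0, 1], [0, 0, 0, 0, 0, 0, 1]]]}}

```text
time_s: 8.6
eef_pos: [0.6296, -0.0249, 0.1487]
tool_rot: [3.141, 0.001, -0.428]
force: [0.6, 0.0, -0.1]
opening: 0.0004
```

```bash
python3 pl.py; python3 - <<'E'
from h import *
w=snap('wrist','w6.png');crop(w,220,400,120,290,4,'w6c.png')
E
```

```text
8.6 x -0.49490262320247985 t 37.00353976214977 z 9.744682872146257 [ 3.14113943e+00  7.94913363e-04 -4.28035411e-01] 0.0003975821795349102 [ 0.64558353  0.01585324 -0.13373911]
```

View pics/w6c.png

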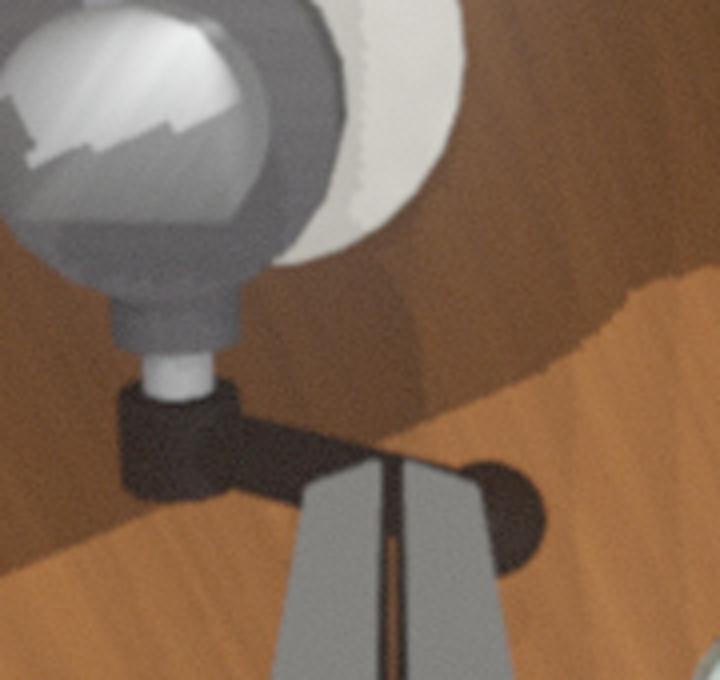

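The post's flat reads as a horizontal chord (crop 27–230, row 222) squarely facing the screw hub. The lever is tipping, with its ball at (343,250).

```bash
python3 lv.py 342.5 249.5
```

```text
theta 0.97 err px 0.8391078220997831
```

```bash
python3 - <<'E'
from h import *
crop(snap('side','i6.png'),220,320,150,240,7,'i6c.png');s=snap('scene','s6.png');crop(s,320,420,130,210,6,'s6c.png')
w=snapshot('wrist');st=monitor.get_state()
x=np.array([np.cos(1.14),np.sin(1.14)]);t=np.array([x[1],-x[0]]);piv=np.array([.620,.0428])-.057*x
for th in(.6,.8,.97,1.1,1.3,1.5):print(th,proj(w,[*(piv+.062*np.sin(th)*t),.139+.062*np.cos(th)],st))
print(proj(w,[*piv,.139],st), proj(w,st['eef_pos'],st))
E
```

```text
0.6 [[314.30904119 260.65214468]]
0.8 [[330.84839718 254.5272347 ]]
0.97 [[341.40327658 248.75734389]]
1.1 [[347.2300517  244.19993028]]
1.3 [[352.52348415 237.23322567]]
1.5 [[353.73965664 230.60794983]]
[[265.36192145 228.20870854]] [[318.17257319 234.28262892]]
```

View pics/i6c.png

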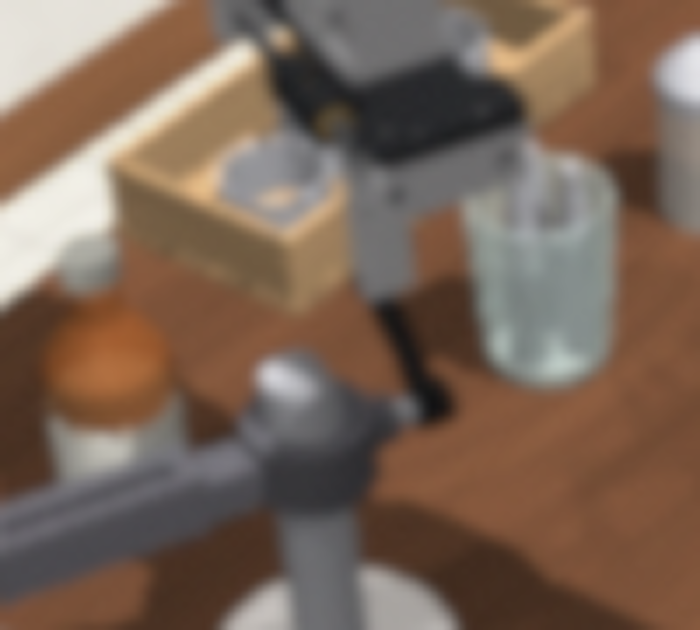

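View pics/s6c.png

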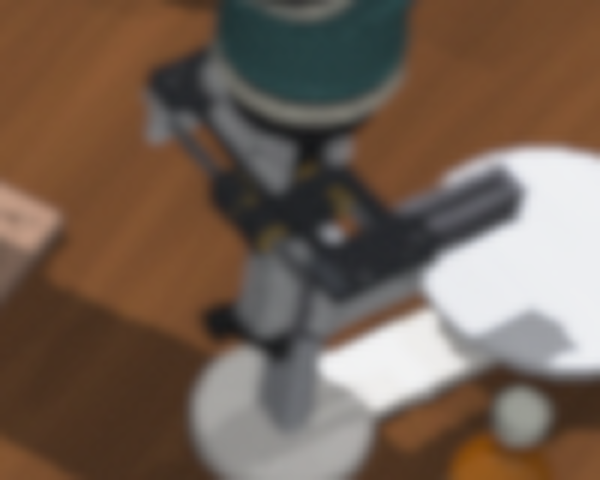

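```bash
python3 - <<'E'
from h import *
s=snapshot('scene');i=snapshot('side');st=monitor.get_state()
x=np.array([np.cos(1.14),np.sin(1.14)]);t=np.array([x[1],-x[0]]);piv=np.array([.620,.0428])-.057*x
k=lambda c,P,o,f:((proj(c,P)[0]-o)*f).round()
for th in(.137,.6,.97,1.1,1.3,1.5):
    P=[*(piv+.062*np.sin(th)*t),.139+.062*np.cos(th)];print(th,k(i,P,[220,150],7),k(s,P,[320,130],6))
P=[*piv,.139];print('piv',k(i,P,[220,150],7),k(s,P,[320,130],6));P=st['eef_pos'];print('tcp',k(i,P,[220,150],7),k(s,P,[320,130],6))
E
```

```text
0.137 [408. 280.] [238. 257.]
0.6 [383. 266.] [263. 301.]
0.97 [370. 276.] [277. 339.]
1.1 [367. 284.] [280. 352.]
1.3 [365. 299.] [282. 370.]
1.5 [365. 318.] [282. 386.]
piv [427. 401.] [220. 317.]
tcp [388. 336.] [258. 350.]
```

θ ≈ 0.97 by all three views. The tips are riding beside or against the ball rather than on top of it. I'll lift, go above the ball and press it straight down.

Emit:
{"op": "carry_out", "data": {"rows": [[[-3, 0, 0, 0, 0, 0, 1], [0, 0, -30, 0, 0, 0, 1], [0, 0, -30, 0, 0, 0, 1], [18, 0, 0, 0, 0, 0, 1], [0, 0, 0, 0, 0, 0, 1]]]}}

```text
time_s: 9.37
eef_pos: [0.6456, -0.032, 0.2115]
tool_rot: [-3.14, -0.003, -0.429]
force: [-0.1, -0.1, -0.3]
opening: 0.0008
```

```bash
python3 pl.py; python3 - <<'E'
from h import *
w=snap('wrist','w7.png');crop(w,220,400,120,290,4,'w7c.png')
crop(snap('side','i7.png'),220,320,150,240,7,'i7c.png')
E
```

```text
9.3667 x -0.316682917806933 t 54.49206959599566 z 72.49174742054004 [-3.1404692  -0.00343685 -0.42860076] 0.0007672451140194624 [-0.10305076 -0.11840137 -0.30542254]
```

View pics/w7c.png

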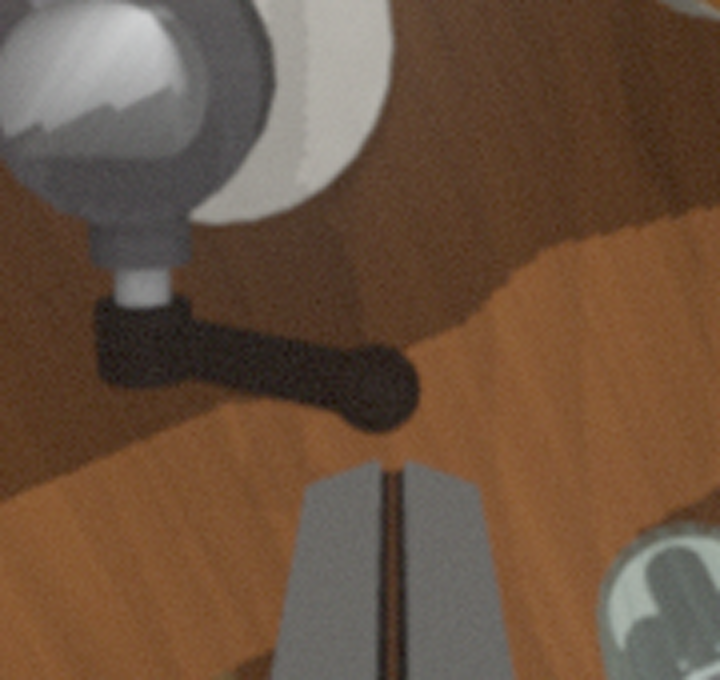

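View pics/i7c.png

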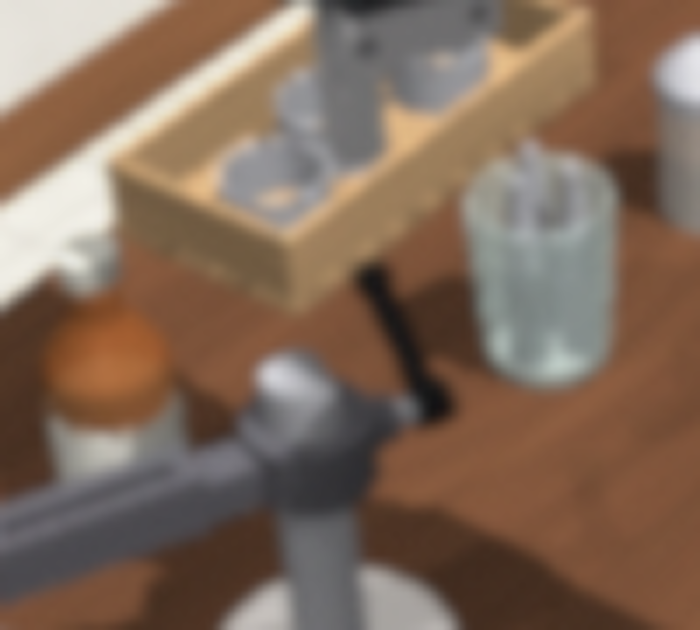

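```bash
python3 lv.py 314.7 217.0; python3 - <<'E'
from h import *
st=monitor.get_state();w=snapshot('wrist')
Q=np.array([[ -.0,0,0]])
# ray through ball px onto plane x=const(lever plane)
Rc,o=cam(w,st);d=Rc@np.linalg.inv(w['K'])@[314.7,217,1]
x=np.array([np.cos(1.14),np.sin(1.14)]);t=np.array([x[1],-x[0]]);piv=np.array([.620,.0428])-.057*x
for off in(-.003,0,.003):
    k=((piv+off*x-o[:2])@x)/(d[:2]@x);P=o+k*d;print(off,(P[:2]-piv)@t,P[2]-.139)
E
```

```text
theta 0.9299999999999999 err px 0.9611640897952158
-0.003 0.04883473814541099 0.02534937835276846
0 0.04892213088878982 0.034344118873872315
0.003 0.049009523632168636 0.0433388593949762
```

Emit:
{"op": "carry_out", "data": {"rows": [[[0, 0, 12, 0, 0, 0, 1], [0, 0, 10, 0, 0, 0, 1], [0, 0, 5, 0, 0, 0, 1], [0, 0, 5, 0, 0, 0, 1], [0, 0, 5, 0, 0, 0, 1], [0, 0, 5, 0, 0, 0, 1], [0.5, 0, 5, 0, 0, 0, 1], [0.5, 0, 4, 0, 0, 0, 1], [0.5, 0, 4, 0, 0, 0, 1], [0, 0, 0, 0, 0, 0, 1]]]}}

```text
time_s: 10.4
eef_pos: [0.6455, -0.0322, 0.1543]
tool_rot: [3.142, -0.001, -0.428]
force: [0.5, -1.3, 2.0]
opening: 0.0003
```

```bash
python3 pl.py; python3 - <<'E'
from h import *
w=snap('wrist','w8.png');crop(w,220,400,120,290,4,'w8c.png')
E
```

```text
10.4 x -0.4438695503573871 t 54.5050063573765 z 15.30287977529531 [ 3.14159069e+00 -1.17903286e-03 -4.28239511e-01] 0.0002595236637176995 [ 0.53293121 -1.26841856  1.96973507]
```

View pics/w8c.png

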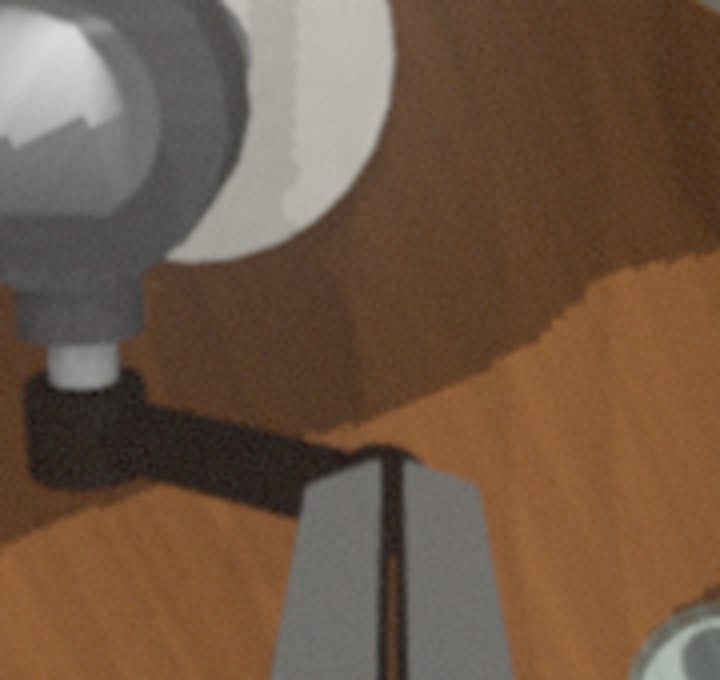

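```bash
python3 lv.py 316 246;  python3 - <<'E'
from h import *
st=monitor.get_state();w=snapshot('wrist')
x=np.array([np.cos(1.14),np.sin(1.14)]);t=np.array([x[1],-x[0]]);piv=np.array([.620,.0428])-.057*x
for th in(.9,1.0,1.1,1.3,1.5):print(th,((proj(w,[*(piv+.062*np.sin(th)*t),.139+.062*np.cos(th)],st)-[220,120])*4).round())
i=snap('side','i8.png');crop(i,220,320,150,240,7,'i8c.png');crop(snap('scene','s8.png'),320,420,130,210,6,'s8c.png')
E
```

```text
theta 1.0 err px 1.904942215524693
0.9 [[358. 511.]]
1.0 [[382. 498.]]
1.1 [[402. 484.]]
1.3 [[428. 458.]]
1.5 [[438. 432.]]
```

View pics/i8c.png

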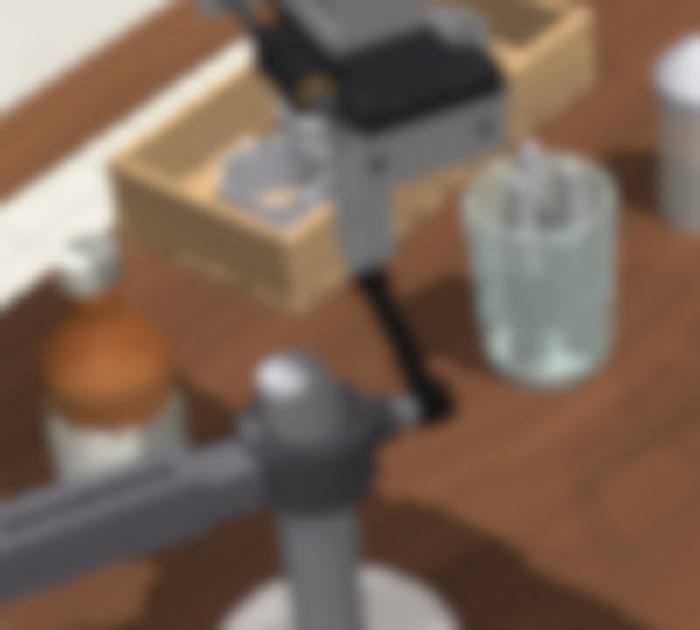

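View pics/s8c.png

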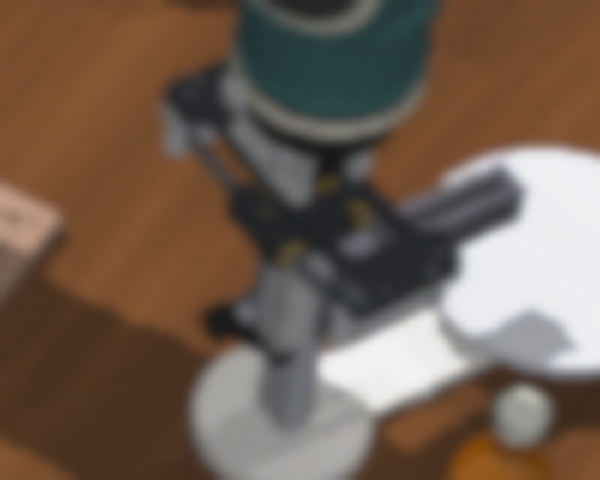

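```bash
python3 - <<'E'
from h import *
i=snapshot('side')
for z in(0,.01,.015,.02,.03):print(z,(proj(i,[.6456,-.032,.2115+z])[0]-[220,150])*7)
E
```

```text
0 [359.61318338 203.80414869]
0.01 [357.63198857 185.10730216]
0.015 [356.63431821 175.69213036]
0.02 [355.63188756 166.23203489]
0.03 [353.61260843 147.17578068]
```

```bash
python3 - <<'E'
from h import *
w=snapshot('wrist')
H=np.array(w['hand_eye']);Ri=H[:3,:3].T
for y in(-.008,0,.008):
  for z in(0,-.01,-.017,-.027):
    p=Ri@(np.array([0,y,z])-H[:3,3]);u=w['K']@p;print(y,z,(u/u[2])[:2].round(1))
E
python3 - <<'E'
import cv2
im=cv2.imread('pics/i7.png');cv2.imwrite('pics/i7d.png',cv2.resize(im[60:220,190:330],None,fx=5,fy=5,interpolation=cv2.INTER_CUBIC)[:600])
E
```

```text
-0.008 0 [318.2 223.1]
-0.008 -0.01 [318.2 228.3]
-0.008 -0.017 [318.2 232.3]
-0.008 -0.027 [318.2 238.4]
0 0 [318.2 234.3]
0 -0.01 [318.2 240. ]
0 -0.017 [318.2 244.3]
0 -0.027 [318.2 251. ]
0.008 0 [318.2 245.3]
0.008 -0.01 [318.2 251.4]
0.008 -0.017 [318.2 256.1]
0.008 -0.027 [318.2 263.2]
```

View pics/i7d.png

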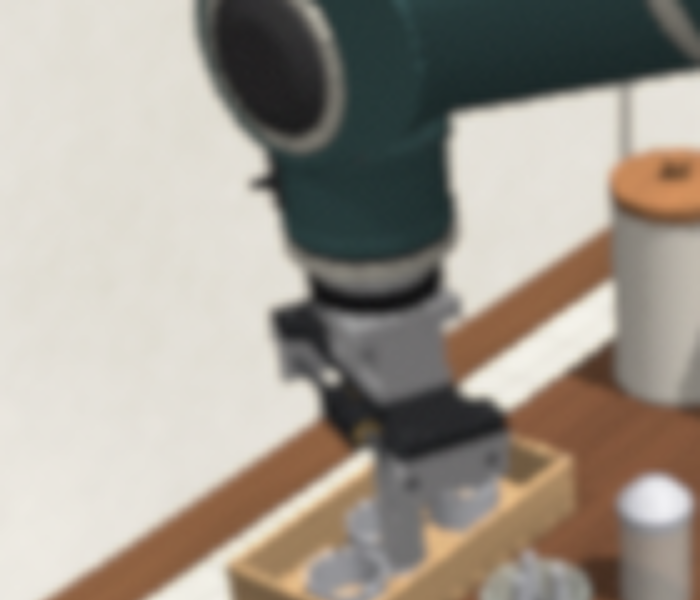

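The side view shows that the visible finger ends sit about 20 mm above the reported TCP. The wrist rows agree once the finger's thickness is counted. So contact came late, and the lever is only at ≈ 1.0. I keep pressing down.

Emit:
{"op": "carry_out", "data": {"rows": [[[0.7, 0, 4, 0, 0, 0, 1], [0.7, 0, 4, 0, 0, 0, 1], [0.5, 0, 4, 0, 0, 0, 1], [0.5, 0, 3, 0, 0, 0, 1], [0.5, 0, 3, 0, 0, 0, 1], [0, 0, 0, 0, 0, 0, 1]]]}}

```text
time_s: 11.25
eef_pos: [0.6471, -0.0328, 0.1356]
tool_rot: [3.141, 0.001, -0.428]
force: [1.1, -0.6, 1.0]
opening: 0.0007
```

```bash
python3 pl.py; python3 - <<'E'
from h import *
w=snap('wrist','w9.png');crop(w,220,400,120,290,4,'w9c.png')
st=monitor.get_state()
x=np.array([np.cos(1.14),np.sin(1.14)]);t=np.array([x[1],-x[0]]);piv=np.array([.620,.0428])-.057*x
for th in(.9,1.0,1.1,1.3,1.5):print(th,((proj(w,[*(piv+.062*np.sin(th)*t),.139+.062*np.cos(th)],st)-[220,120])*4).round())
E
```

```text
11.25 x -0.4255918062720923 t 56.205166563083495 z -3.4066069134828183 [ 3.14102805e+00  1.33876326e-03 -4.27988158e-01] 0.0007159444883171866 [ 1.11064719 -0.6274551   0.97207019]
0.9 [[338. 566.]]
1.0 [[365. 550.]]
1.1 [[387. 534.]]
1.3 [[416. 502.]]
1.5 [[428. 472.]]
```

View pics/w9c.png

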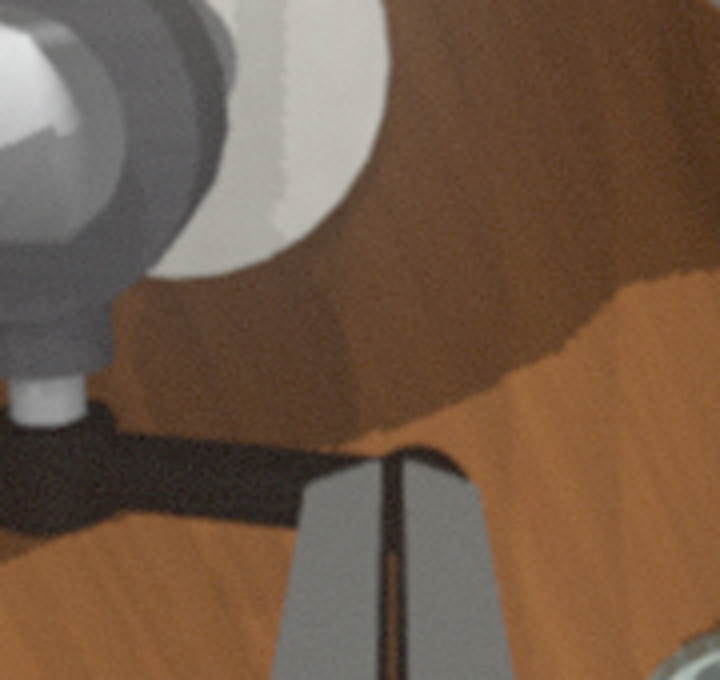

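Emit:
{"op": "carry_out", "data": {"rows": [[[0.5, 0, 3, 0, 0, 0, 1], [0.5, 0, 3, 0, 0, 0, 1], [0, 0, 3, 0, 0, 0, 1], [0, 0, 2, 0, 0, 0, 1], [0, 0, 1, 0, 0, 0, 1], [0, 0, 0, 0, 0, 0, 1]]]}}

```text
time_s: 11.8
eef_pos: [0.6488, -0.0334, 0.125]
tool_rot: [-3.141, -0.001, -0.428]
force: [-1.5, 0.1, 10.2]
opening: 0.0004
```

```bash
python3 pl.py
```

```text
11.8 x -0.22874845035060817 t 58.01149844286299 z -13.962495148436489 [-3.14130496e+00 -7.47148443e-04 -4.28059285e-01] 0.00042971440573376276 [-1.48267686  0.07645202 10.16808232]
```

Emit:
{"op": "carry_out", "data": {"rows": [[[0, 0, 1.5, 0, 0, 0, 1], [0, 0, 0, 0, 0, 0, 1], [0, 0, 0, 0, 0, 0, 1]]]}}

```text
time_s: 12.05
eef_pos: [0.649, -0.0334, 0.1243]
tool_rot: [-3.141, -0.001, -0.428]
force: [-2.4, -1.7, 16.6]
opening: 0.0002
```

```bash
python3 pl.py
```

```text
12.05 x -0.08527565472881632 t 58.176026130231094 z -14.707445968635255 [-3.14091163e+00 -1.34283657e-03 -4.28019197e-01] 0.00024006318569792822 [-2.39138463 -1.65844556 16.59922954]
```

The force rises stiffly (10 → 17 N with 0.7 mm of travel), so the lever is at its stop. I lift off and check the lever and collar.

Emit:
{"op": "carry_out", "data": {"rows": [[[0, 0, -10, 0, 0, 0, 1], [0, 0, -30, 0, 0, 0, 1], [0, 0, -40, 0, 0, 0, 1], [0, 0, -40, 0, 0, 0, 0], [0, 0, -30, 0, 0, 0, 0], [0, 0, 0, 0, 0, 0, 0], [0, 0, 0, 0, 0, 0, 0]]]}}

```text
time_s: 12.63
eef_pos: [0.6489, -0.0332, 0.2746]
tool_rot: [-3.14, -0.002, -0.428]
force: [-0.8, 0.4, -1.5]
opening: 0.0235
```

```bash
python3 pl.py; python3 - <<'E'
from h import *
import pickle
st=monitor.get_state();w=snap('wrist','w10.png')
x=np.array([np.cos(1.14),np.sin(1.14)]);t=np.array([x[1],-x[0]]);piv=np.array([.620,.0428])-.057*x
for th in(1.2,1.3,1.4,1.5):print(th,proj(w,[*(piv+.062*np.sin(th)*t),.139+.062*np.cos(th)],st))
for r in(.062,.138):print(proj(w,[*(np.array([.620,.0428])+r*x),.155],st))
i=snap('side','i10.png');s=snap('scene','s10.png');pickle.dump((st,w,s,i),open('d10.pkl','wb'))
E
```

```text
12.6333 x -0.01912907061547202 t 58.01311764737206 z 135.57487575426524 [-3.14046795e+00 -2.00965761e-03 -4.27845357e-01] 0.023467394438740557 [-0.79689693  0.39612666 -1.47770704]
1.2 [[317.53646544 193.18973581]]
1.3 [[319.42976    191.79131939]]
1.4 [[320.68629211 190.40109378]]
1.5 [[321.32454385 189.03373737]]
[[255.48945786  66.86846383]]
[[251.0673859  -27.97561911]]
```

View pics/w10.png

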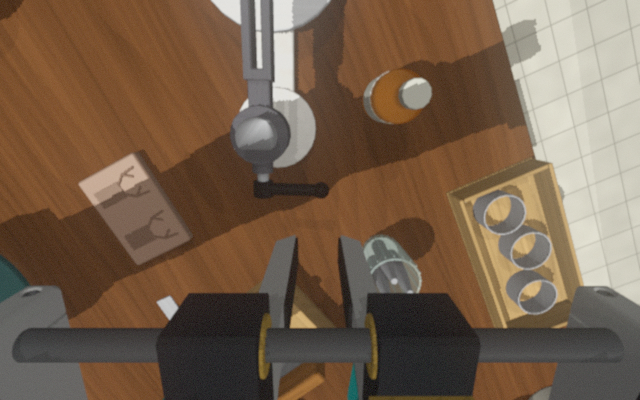

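```bash
python3 - <<'E'
from h import *
import pickle
st,w,s,i=pickle.load(open('d10.pkl','rb'))
im=w['image'].copy();big=cv2.resize(im[0:210,220:340],None,fx=3,fy=3,interpolation=cv2.INTER_CUBIC)[:,:,::-1].copy()
for a,c in((1.14,(0,255,0)),(1.09,(0,0,255)),(1.19,(255,0,0))):
    x=np.array([np.cos(a),np.sin(a)]);n=np.array([-x[1],x[0]])
    for k in(.013,-.013):
        p=[tuple(int(v) for v in (proj(w,[*(np.array([.620,.0428])+r*x+k*n),.155],st)[0]+.5-[220,0])*3) for r in(.052,.10)]
        cv2.line(big,p[0],p[1],c,1)
cv2.circle(big,tuple(int(v) for v in (proj(w,[.62,.0428,.178],st)[0]+.5-[220,0])*3),2,(0,255,255),-1)
cv2.imwrite('pics/w10c.png',big[:600])
E
```

```text
(no output)
```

View pics/w10c.png

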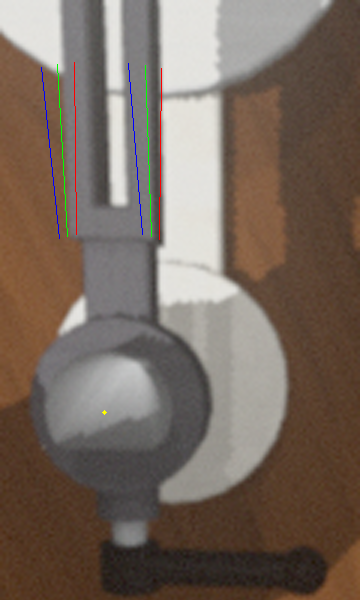

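The lever ball at (320,190) fits level (predicted (321,189)). The collar's angle is hard to read obliquely, so I go back to the earlier overhead pose for a like-for-like comparison.

Emit:
{"op": "carry_out", "data": {"rows": [[[-14.6, -39.5, 0, 0, 0, 0, 0], [-14.6, -39.5, 0, 0, 0, 0, 0], [-14.6, -39.5, 0, 0, 0, 0, 0], [-14.6, -39.5, 0, 0, 0, 0, 0], [0, 0, 0, 0, 0, 0, 0], [0, 0, 0, 0, 0, 0, 0], [0, 0, 0, 0, 0, 0, 0]]]}}

```text
time_s: 13.37
eef_pos: [0.6604, 0.1324, 0.2718]
tool_rot: [3.14, 0.001, -0.428]
force: [-0.5, -0.4, 0.3]
opening: 0.0469
```

```bash
cat > ov.py <<'E'
from h import *
import pickle,sys
st=monitor.get_state();w=snap('wrist',sys.argv[1]+'.png');pickle.dump((st,w),open(sys.argv[1]+'.pkl','wb'))
print(st['time_s'],st['eef_pos'],st['tool_rot'])
def edges(st,w,T):
    # dark slot/holder edges -> rectified top view of plane z=.155, 4px/mm
    x=np.array([np.cos(1.14),np.sin(1.14)]);n=np.array([-x[1],x[0]]);c=np.array([.620,.0428])
    q=[];d=[(a,b) for a in(.04,.155) for b in(-.025,.025)]
    for a,b in d:q.append(proj(w,[*(c+a*x+b*n),.155],st)[0])
    dst=np.float32([[(b+.025)*4000,(.155-a)*4000] for a,b in d])
    H=cv2.getPerspectiveTransform(np.float32(q),dst)
    return cv2.warpPerspective(w['image'],H,(200,460))
a=edges(st,w,0)
s3=pickle.load(open('d3.pkl','rb'));b=edges(s3[0],s3[1],0)
cv2.imwrite('pics/'+sys.argv[1]+'r.png',np.hstack([b,a])[:,:,::-1])
E
python3 ov.py w11
```

```text
13.3667 [0.66041072 0.13235651 0.27177095] [ 3.13988310e+00  1.31010487e-03 -4.28107951e-01]
```

View pics/w11r.png

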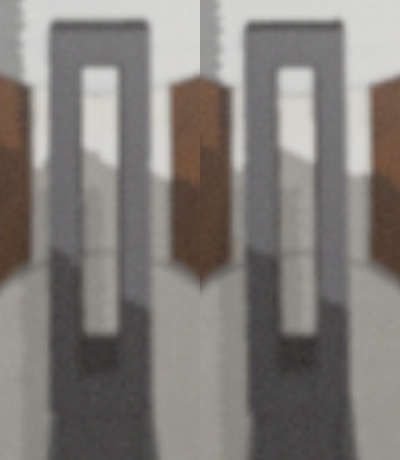

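View pics/w11.png

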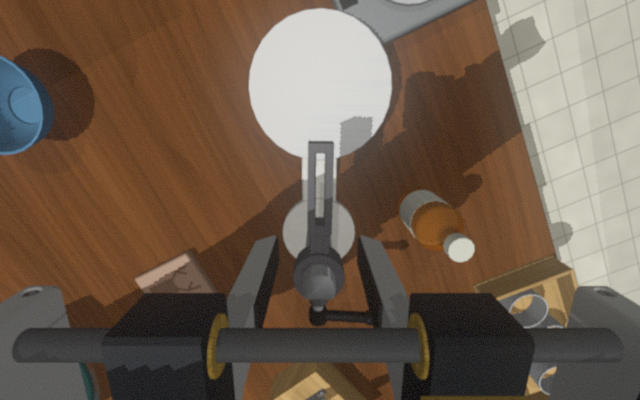

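The collar moved by at most about 0.015 rad, and the arm still points at the turntable centre. Locating the scraper in the rack now.

```bash
python3 - <<'E'
from h import *
import pickle
d=pickle.load(open('d0.pkl','rb'));sc=d['scene'];si=d['side']
f=lambda L:np.array(L)/10+[264.95+.0,194.95]
C=onz(sc,f([[235,130],[505,210],[360,565],[66,470]]),.055);print(C.round(4),C.mean(0))
for a,b in((0,1),(1,2),(2,3),(3,0)):v=C[b]-C[a];print(np.linalg.norm(v),np.arctan2(v[1],v[0]))
H=onz(sc,f([[112,262],[368,345]]),.135);v=H[1]-H[0];print('handle',H,H.mean(0),np.linalg.norm(v),np.arctan2(v[1],v[0]))
g=lambda L:np.array(L)/8+[324.95,164.95]
H=onz(si,g([[125,63],[330,103]]),.135);v=H[1]-H[0];print('handle side',H,H.mean(0),np.linalg.norm(v),np.arctan2(v[1],v[0]))
E
```

```text
[[ 0.4304 -0.1839  0.055 ]
 [ 0.5274 -0.1568  0.055 ]
 [ 0.5699 -0.3004  0.055 ]
 [ 0.4686 -0.3277  0.055 ]] [ 0.49908484 -0.24223421  0.055     ]
0.10077508636087439 0.27211013670121104
0.14976837942771873 -1.2833004988679937
0.10487888852937371 -2.878253579542682
0.14884159664847016 1.8308425484907498
handle [[ 0.46679693 -0.29283242  0.135     ]
 [ 0.55288039 -0.27071717  0.135     ]] [ 0.50983866 -0.2817748   0.135     ] 0.08887883496152467 0.2514666168229214
handle side [[ 0.54663433 -0.26704372  0.135     ]
 [ 0.46031735 -0.29069644  0.135     ]] [ 0.50347584 -0.27887008  0.135     ] 0.0894990043442254 -2.8741362051162525
```

Emit:
{"op": "carry_out", "data": {"rows": [[[2.7, 34, -10, 0, 0, 0, 0], [2.7, 36.6, -10, 0, 0, 0, 0], [2.7, 36.6, -10, 0, 0, 0, 0], [2.7, 36.6, 0, 0, 0, 0, 0], [2.7, 36.6, 0, 0, 0, 0, 0], [2.7, 36.6, 0, 0, 0, 0, 0], [2.7, 36.6, 0, 0, 0, 0, 0], [2.7, 36.6, 0, 0, 0, 0, 0], [2.7, 36.6, 0, 0, 0, 0, 0], [2.7, 36.6, 0, 0, 0, 0, 0], [2.7, 36.6, 0, 0, 0, 0, 0], [2.7, 36.6, 0, 0, 0, 0, 0], [0, 0, 0, 0, 0, 0.109, 0], [0, 0, 0, 0, 0, 0.109, 0], [0, 0, 0, 0, 0, 0.109, 0], [0, 0, 0, 0, 0, 0.109, 0], [0, 0, 0, 0, 0, 0.109, 0], [0, 0, 0, 0, 0, 0.109, 0], [0, 0, 0, 0, 0, 0.109, 0], [0, 0, 0, 0, 0, 0.112, 0]]]}}

```text
time_s: 15.08
eef_pos: [0.508, -0.2791, 0.3029]
tool_rot: [3.141, 0.0, -1.311]
force: [-0.2, -0.3, -0.8]
opening: 0.047
```

Emit:
{"op": "carry_out", "data": {"rows": [[[0, 0, 0, 0, 0, 0, 0], [0, 0, 0, 0, 0, 0, 0]]]}}

```text
time_s: 15.25
eef_pos: [0.5084, -0.2786, 0.3029]
tool_rot: [3.141, 0.0, -1.301]
force: [0.1, -0.7, 0.4]
opening: 0.0472
```

```bash
python3 - <<'E'
from h import *
import pickle
st=monitor.get_state();print(st['time_s'],st['eef_pos'],st['tool_rot'],st['q'])
w=snap('wrist','w12.png');pickle.dump((st,w),open('d12.pkl','wb'))
a=.268;x=np.array([np.cos(a),np.sin(a)])
for r in(-.046,0,.046):print(proj(w,[*(np.array([.508,-.279])+r*x),.135],st))
E
```

```text
15.25 [ 0.50835459 -0.27859247  0.30294675] [ 3.14124108e+00  1.06172029e-06 -1.30106109e+00] [ 0.1092798   0.25947072  0.42131297  1.57772008 -0.10805693  1.32782881
 -0.75691168]
[[318.03845521 218.95096931]]
[[318.09584316 181.7342079 ]]
[[318.15719135 141.94919382]]
```

View pics/w12.png

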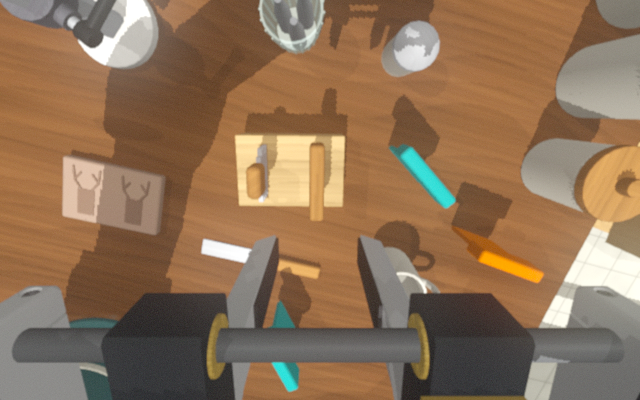

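The long handle spans (317,143) to (317,220), within 1 px of prediction, and lies between the fingers. Descending to TCP z ≈ 0.10.

Emit:
{"op": "carry_out", "data": {"rows": [[[-0.8, 0, 30, 0, 0, 0, 0], [0, 0, 38, 0, 0, 0, 0], [0, 0, 38, 0, 0, 0, 0], [0, 0, 30, 0, 0, 0, 0], [0, 0, 20, 0, 0, 0, 0], [0, 0, 20, 0, 0, 0, 0], [0, 0, 15, 0, 0, 0, 0], [0, 0, 12, 0, 0, 0, 0], [0, 0, 0, 0, 0, 0, 0], [0, 0, 0, 0, 0, 0, 0.2], [0, 0, 0, 0, 0, 0, 0.4], [0, 0, 0, 0, 0, 0, 0.6], [0, 0, 0, 0, 0, 0, 0.8], [0, 0, 0, 0, 0, 0, 1], [0, 0, 0, 0, 0, 0, 1], [0, 0, 0, 0, 0, 0, 1], [0, 0, 0, 0, 0, 0, 1]]]}}

```text
time_s: 16.72
eef_pos: [0.5093, -0.2773, 0.1007]
tool_rot: [-3.141, -0.001, -1.303]
force: [-0.6, -0.4, 6.6]
opening: 0.0178
```

```bash
python3 pr.py; python3 - <<'E'
from h import *
w=snap('wrist','w13.png');i=snap('side','i13.png');crop(i,310,400,120,230,5,'i13c.png')
E
```

```text
16.7167 [ 0.50926868 -0.27725868  0.10069628] [-3.14074081e+00 -7.18314481e-04 -1.30286815e+00] 0.01780235689281624 [-0.6437861  -0.40398692  6.5901021 ] [0.09768611 0.18539929 0.01290594]
0.3391123045627147 -1.9031174044635728 0.26792817446324824
```

View pics/i13c.png

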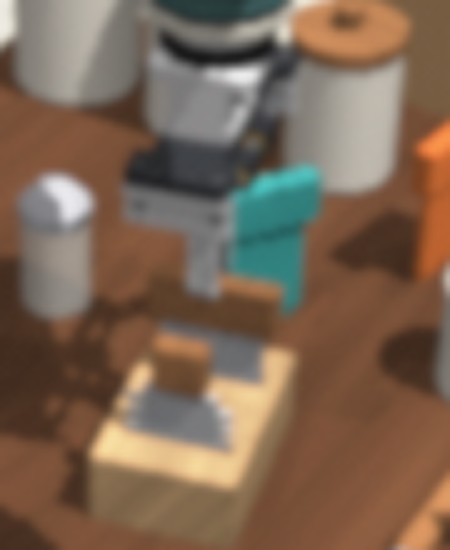

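View pics/w13.png

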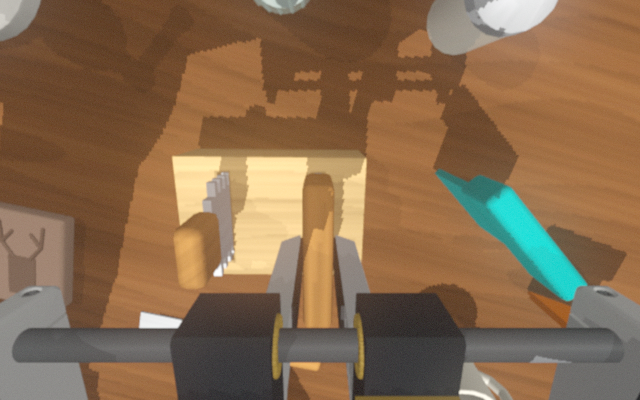

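Gripped (opening 17.8 mm ≈ 18), with the finger ends about 15 mm down the handle. The comb is untouched. Lifting straight out.

Emit:
{"op": "carry_out", "data": {"rows": [[[0, 0, -6, 0, 0, 0, 1], [0, 0, -10, 0, 0, 0, 1], [0, 0, -12, 0, 0, 0, 1], [0, 0, -15, 0, 0, 0, 1], [0, 0, -20, 0, 0, 0, 1], [0, 0, -25, 0, 0, 0, 1], [0, 0, -30, 0, 0, 0, 1], [0, 0, -30, 0, 0, 0, 1], [0, 0, -30, 0, 0, 0, 1], [0, 0, -12, 0, 0, 0, 1], [0, 0, 0, 0, 0, 0, 1], [0, 0, 0, 0, 0, 0, 1]]]}}

```text
time_s: 17.82
eef_pos: [0.5088, -0.2769, 0.2902]
tool_rot: [-3.141, -0.0, -1.303]
force: [0.1, 0.5, -2.4]
opening: 0.0176
```

```bash
python3 pr.py; python3 - <<'E'
from h import *
import pickle
st=monitor.get_state()
w=snap('wrist','w14.png');i=snap('side','i14.png');s=snap('scene','s14.png');pickle.dump((st,w,s,i),open('d14.pkl','wb'));crop(i,310,410,60,220,4,'i14c.png')
E
```

```text
17.8167 [ 0.50875233 -0.27694593  0.29020663] [-3.14110097e+00 -2.67255200e-04 -1.30296516e+00] 0.0176370503037587 [ 0.1041932   0.52257343 -2.43290623] [ 0.04725191  0.06848211 -0.02402749]
0.33898563551555083 -1.9048582937188563 0.26783116491518744
```

View pics/i14c.png

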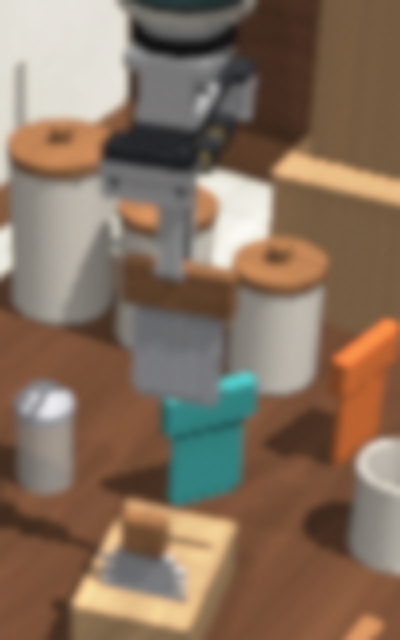

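View pics/w14.png

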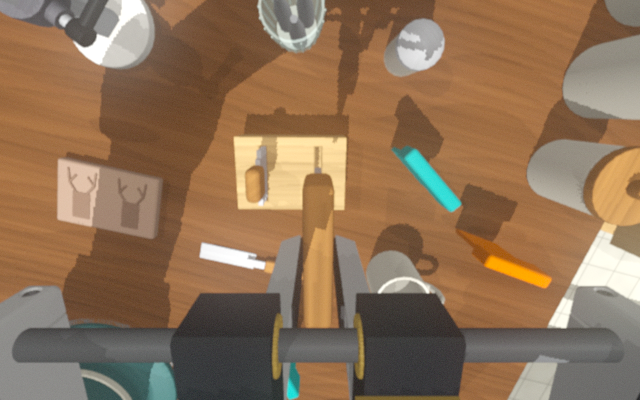

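```bash
python3 - <<'E'
from h import *
import pickle
st,w,s,i=pickle.load(open('d14.pkl','rb'))
crop(w,280,360,160,300,5,'w14c.png')
H=np.array(w['hand_eye'])
def tool(uv,z):
    d=H[:3,:3]@np.linalg.inv(w['K'])@[*uv,1];o=H[:3,3];return o+d*(z-o[2])/d[2]
for v in(172,173,174,175,176):print(v,tool((318,v),-.0345)*1e3)
print(tool((302,240),-.0345)*1e3,tool((334,240),-.0345)*1e3)
E
```

```text
172 [ -0.06393379 -48.62661522 -34.5       ]
173 [ -0.06409847 -48.08937015 -34.5       ]
174 [ -0.06426343 -47.55120062 -34.5       ]
175 [ -0.06442867 -47.01210424 -34.5       ]
176 [ -0.0645942  -46.47207863 -34.5       ]
[ -9.08600659  -9.86766373 -34.5       ] [  8.93459335  -9.85484533 -34.5       ]
```

View pics/w14c.png

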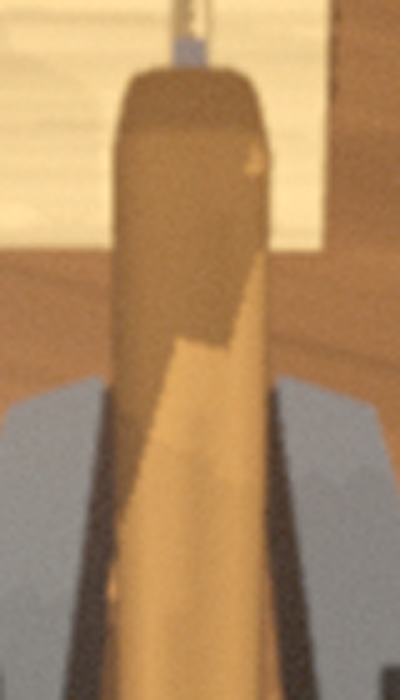

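```bash
python3 - <<'E'
from h import *
import pickle
st,w,s,i=pickle.load(open('d14.pkl','rb'))
H=np.array(w['hand_eye']);Ri=H[:3,:3].T
def tool(uv,z):
    d=H[:3,:3]@np.linalg.inv(w['K'])@[*uv,1];o=H[:3,3];return (o+d*(z-o[2])/d[2])*1e3
def pj(p):
    q=w['K']@(Ri@(np.array(p)-H[:3,3]));return ((q/q[2])[:2]-[280,160])*5
print(tool((318,173.6),.0055),tool((318,186),-.0345))
print('blade bottom',pj([0,-.033,.0905]),pj([0,-.036,.0825]),pj([0,-.036,.0055]),'handle',pj([0,-.046,.0055]),pj([0,-.046,-.0345]))
E
```

```text
[-1.40528227e-02 -4.01599780e+01  5.50000000e+00] [ -0.06626532 -41.02018098 -34.5       ]
blade bottom [189.47875922  19.40069573] [189.51728912   9.74638307] [190.11621476  99.11391591] handle [190.09418649  23.75099629] [190.6078973   84.36344608]
```

```bash
python3 - <<'E'
from h import *
import pickle
st,w,s,i=pickle.load(open('d14.pkl','rb'))
H=np.array(w['hand_eye']);Ri=H[:3,:3].T
def pj(p):
    q=w['K']@(Ri@(np.array(p)-H[:3,3]));return (q/q[2])[:2]
for o in(0,.003,.006):print(o,pj([0,.046+o,-.0345]),pj([-.009,.046+o,-.0345]))
for s0,z in((s,'scene'),(i,'side')):pass
# expected blade corners in side/scene for offsets
Rt=R.from_euler('xyz',st['tool_rot']).as_matrix();T=np.array(st['eef_pos'])
for o in(0,.006):
    for y in(-.046,.046):
        for z in(-.0345,.0055):
            P=T+Rt@[0,y+o,z];print(o,y,z,'side',((proj(i,P)[0]-[310,60])*4).round(),'scene',proj(s,P)[0].round(1))
im=cv2.imread('pics/w14.png');cv2.imwrite('pics/w14d.png',cv2.resize(im[290:400,270:370],None,fx=5,fy=5,interpolation=cv2.INTER_CUBIC))
crop(s,250,340,150,240,6,'s14c.png')
E
```

```text
0 [318.15222417 325.10314652] [303.41111557 325.11309582]
0.003 [318.15309208 329.30127625] [303.47318391 329.31119389]
0.006 [318.15395281 333.46469158] [303.534739   333.47457772]
0 -0.046 -0.0345 side [117. 251.] scene [302.1 191.8]
0 -0.046 0.0055 side [116. 296.] scene [302.3 200.2]
0 0.046 -0.0345 side [232. 270.] scene [272.4 183.2]
0 0.046 0.0055 side [229. 315.] scene [273.3 191.7]
0.006 -0.046 -0.0345 side [124. 252.] scene [300.1 191.3]
0.006 -0.046 0.0055 side [124. 297.] scene [300.4 199.7]
0.006 0.046 -0.0345 side [239. 271.] scene [270.4 182.6]
0.006 0.046 0.0055 side [236. 316.] scene [271.4 191.1]
```

View pics/w14d.png

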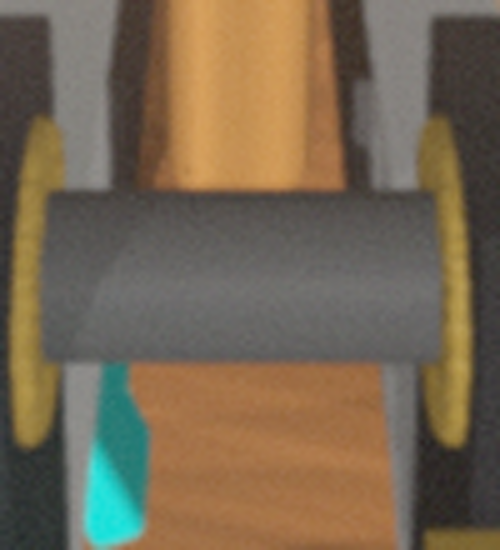

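View pics/s14c.png

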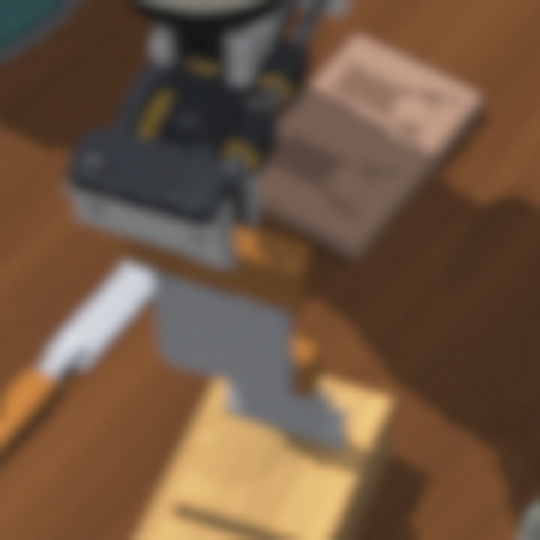

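The scraper is held upright, but its middle sits ≈ 4 mm along tool +y from the TCP (side and scene views agree at 3–5 mm). I turn and carry it over the slot with that correction.

Emit:
{"op": "carry_out", "data": {"rows": [[[0, 0, 0, 0, 0, -0.108, 1], [0, 0, 0, 0, 0, -0.108, 1], [0, 0, 0, 0, 0, -0.108, 1], [0, 0, 0, 0, 0, -0.108, 1], [0, 0, 0, 0, 0, -0.108, 1], [0, 0, 0, 0, 0, -0.108, 1], [0, 0, 0, 0, 0, -0.108, 1], [0, 0, 0, 0, 0, -0.106, 1], [0, 0, 0, 0, 0, 0, 1]]]}}

```text
time_s: 18.72
eef_pos: [0.5084, -0.2769, 0.2889]
tool_rot: [3.141, 0.002, -0.436]
force: [-1.0, 0.6, -0.5]
opening: 0.0175
```

Emit:
{"op": "carry_out", "data": {"rows": [[[-1.5, -15, 0, 0, 0, 0, 1], [-2.5, -30, 0, 0, 0, 0, 1], [-3, -37, 0, 0, 0, 0, 1], [-3, -37, 0, 0, 0, 0, 1], [-3, -37, 0, 0, 0, 0, 1], [-3, -37, 0, 0, 0, 0, 1], [-3, -37, 0, 0, 0, 0, 1], [-3, -37, 0, 0, 0, 0, 1], [-3, -37, 0, 0, 0, 0, 1], [-3, -37, 0, 0, 0, 0, 1], [-3, -37, 0, 0, 0, 0, 1], [-2.5, -30, 0, 0, 0, 0, 1], [-1.8, -22, 0, 0, 0, 0, 1], [-1, -10, 0, 0, 0, 0, 1], [0, 0, 0, 0, 0, 0, 1], [0, 0, 0, 0, 0, 0, 1], [0, 0, 0, 0, 0, 0, 1]]]}}

```text
time_s: 20.13
eef_pos: [0.6637, 0.1346, 0.2899]
tool_rot: [3.141, -0.0, -0.444]
force: [-0.5, 0.8, -1.6]
opening: 0.0173
```

```bash
python3 pr.py; python3 - <<'E'
from h import *
import pickle
st=monitor.get_state()
w=snap('wrist','w15.png');i=snap('side','i15.png');s=snap('scene','s15.png');pickle.dump((st,w,s,i),open('d15.pkl','wb'));crop(w,260,380,120,270,4,'w15c.png');crop(i,200,310,120,250,5,'i15c.png')
E
```

```text
20.1333 [0.66366653 0.1345591  0.28986675] [ 3.14067970e+00 -1.68144344e-05 -4.44006590e-01] 0.017319869342153876 [-0.47713651  0.75958637 -1.59194508] [-0.05182192  0.04928716 -0.04822707]
0.10121132898408929 1.1236134122408004 1.126789736694206
```

View pics/w15c.png

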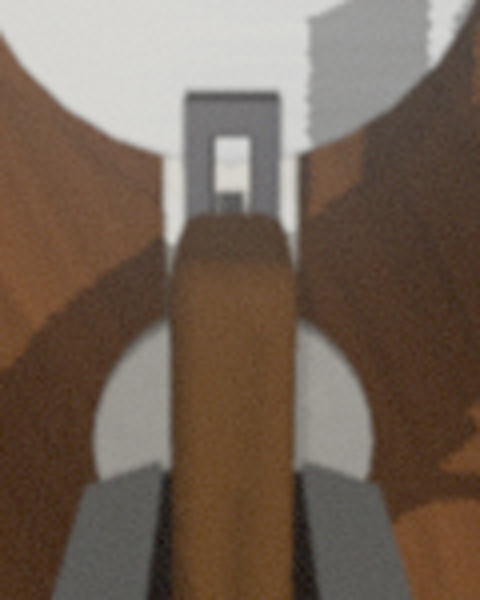

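View pics/i15c.png

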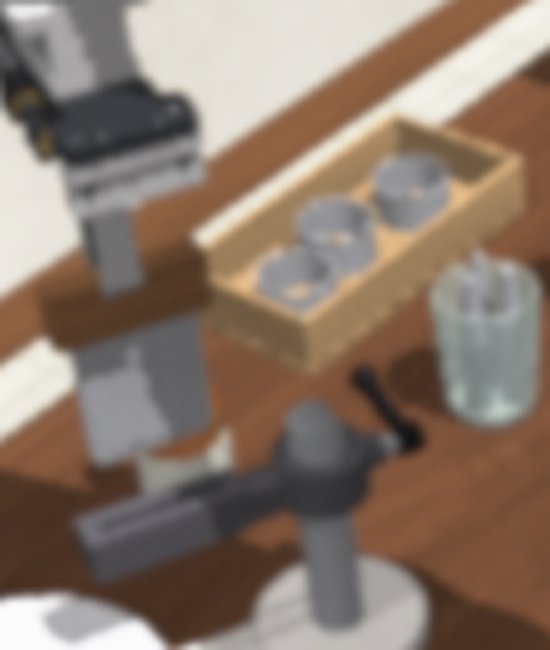

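```bash
python3 - <<'E'
from h import *
import pickle
st,w,s,i=pickle.load(open('d15.pkl','rb'))
H=np.array(w['hand_eye'])
def tool(c,z):
    uv=(np.array(c)/4+[259.6,119.6]);d=H[:3,:3]@np.linalg.inv(w['K'])@[*uv,1];o=H[:3,3];return ((o+d*(z-o[2])/d[2])*1e3).round(2)
zs=st['eef_pos'][2]-.155
print('slot outer end L,R',tool((213,137),zs),tool((251,137),zs),'holder end',tool((186,97),zs),tool((280,97),zs))
print('slot low',tool((211,205),zs),tool((248,205),zs))
print('blade bottom far',tool((217,192),.0905),tool((243,192),.0905),tool((217,192),.0825))
print('handle end',tool((234,215),.0055),tool((234,262),-.0345))
# handle bottom corners from side view
k=lambda L:np.array(L)/5+[199.6,119.6]
Rt=R.from_euler('xyz',st['tool_rot']).as_matrix();T=np.array(st['eef_pos'])
for o in(0,.004):
    print(o,[(((proj(i,T+Rt@[0,y+o,z])[0]-[199.6,119.6])*5).round()).tolist() for y,z in((-.046,-.0345),(.046,-.0345),(-.046,.0055),(.046,.0055),(-.033,.0905),(.033,.0905))])
E
```

```text
slot outer end L,R [ -5.32 -36.66 134.87] [  4.59 -36.66 134.87] holder end [-12.25 -46.97 134.87] [ 12.04 -46.95 134.87]
slot low [ -5.93 -18.74 134.87] [  3.85 -18.73 134.87]
blade bottom far [ -3.81 -29.81  90.5 ] [  2.15 -29.81  90.5 ] [ -3.71 -31.18  82.5 ]
handle end [-3.000e-02 -4.058e+01  5.500e+00] [ -0.09 -41.77 -34.5 ]
0 [[30.0, 296.0], [195.0, 244.0], [44.0, 356.0], [204.0, 304.0], [93.0, 468.0], [203.0, 430.0]]
0.004 [[38.0, 293.0], [202.0, 242.0], [51.0, 353.0], [211.0, 301.0], [99.0, 466.0], [209.0, 427.0]]
```

```bash
cat > rect.py <<'E'
from h import *
import pickle,sys
def rect(st,w,z,f,x0=-.025,x1=.025,y0=-.055,y1=.02,k=10000):
    # tool-frame top view at world height z; columns=tool x, rows=tool y
    H=np.array(w['hand_eye']);Ri=H[:3,:3].T;zt=st['eef_pos'][2]-z
    q=[];d=[]
    for x in(x0,x1):
        for y in(y0,y1):
            p=w['K']@(Ri@(np.array([x,y,zt])-H[:3,3]));q.append((p/p[2])[:2]);d.append([(x-x0)*k,(y-y0)*k])
    M=cv2.getPerspectiveTransform(np.float32(q),np.float32(d))
    im=cv2.warpPerspective(w['image'],M,(int((x1-x0)*k),int((y1-y0)*k)),flags=cv2.INTER_CUBIC)
    cv2.imwrite('pics/'+f,im[:,:,::-1]);return im
E
python3 - <<'E'
from rect import *
st,w,s,i=pickle.load(open('d15.pkl','rb'))
im=rect(st,w,.155,'r15.png',y1=-.01)
g=cv2.GaussianBlur(im,(0,0),4).astype(int).mean(2)
for r in range(120,380,20):
    gr=np.gradient(g[r]);pk=[(c,round(gr[c],1)) for c in range(60,440) if abs(gr[c])>1.5 and abs(gr[c])==max(abs(gr[c-8:c+9]))]
    print(-55+r/10,pk)
E
```

```text
-43.0 [(119, np.float64(-4.0)), (372, np.float64(4.0))]
-41.0 [(120, np.float64(-4.0)), (373, np.float64(4.3))]
-39.0 [(118, np.float64(-4.2)), (119, np.float64(-4.2)), (372, np.float64(4.2)), (373, np.float64(4.2))]
-37.0 [(119, np.float64(-4.2)), (120, np.float64(-4.2)), (206, np.float64(2.2)), (292, np.float64(-1.8)), (371, np.float64(4.2)), (372, np.float64(4.2))]
-35.0 [(119, np.float64(-3.8)), (122, np.float64(-3.8)), (201, np.float64(5.5)), (203, np.float64(5.5)), (204, np.float64(5.5)), (291, np.float64(-5.0)), (292, np.float64(-5.0)), (373, np.float64(4.5))]
-33.0 [(118, np.float64(-4.0)), (201, np.float64(6.0)), (202, np.float64(6.0)), (290, np.float64(-4.8)), (376, np.float64(4.0)), (435, np.float64(-2.3)), (436, np.float64(-2.3))]
-31.0 [(65, np.float64(4.5)), (118, np.float64(-3.7)), (204, np.float64(5.3)), (291, np.float64(-4.8)), (372, np.float64(4.0)), (416, np.float64(-5.2)), (417, np.float64(-5.2))]
-29.0 [(65, np.float64(5.3)), (66, np.float64(5.3)), (115, np.float64(-4.0)), (118, np.float64(-4.0)), (201, np.float64(5.7)), (289, np.float64(-5.2)), (369, np.float64(
[... 459 characters left out ...]
 np.float64(5.5)), (120, np.float64(-4.3)), (202, np.float64(5.7)), (290, np.float64(-5.0)), (371, np.float64(4.3)), (416, np.float64(-5.5))]
-23.0 [(63, np.float64(5.7)), (119, np.float64(-4.0)), (122, np.float64(-4.0)), (202, np.float64(4.5)), (291, np.float64(-4.3)), (294, np.float64(-4.3)), (372, np.float64(4.5)), (419, np.float64(-5.7)), (420, np.float64(-5.7))]
-21.0 [(62, np.float64(5.8)), (121, np.float64(-4.3)), (122, np.float64(-4.3)), (273, np.float64(4.0)), (292, np.float64(-3.3)), (371, np.float64(4.8)), (420, np.float64(-5.7))]
-19.0 [(63, np.float64(5.8)), (122, np.float64(-4.3)), (272, np.float64(3.3)), (292, np.float64(-2.7)), (371, np.float64(4.5)), (419, np.float64(-6.0))]
```

View pics/r15.png

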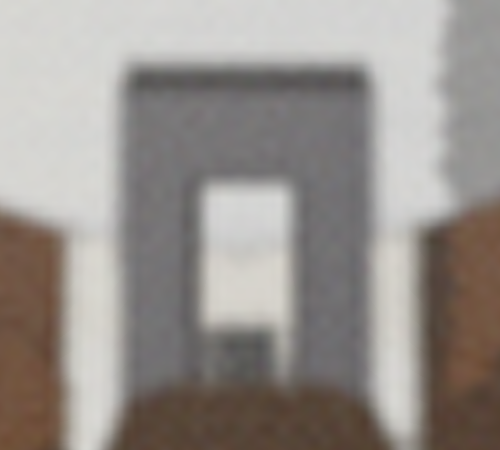

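The holder edges are parallel to the tool axis, so the yaw is right and the lateral offset is ≤ 0.4 mm. The blade must move 2.8 mm outward. I'll shift it, lower to just above the mouth and look again.

Emit:
{"op": "carry_out", "data": {"rows": [[[0, -2.8, 0, 0, 0, 0, 1], [0, 0, 12, 0, 0, 0, 1], [0, 0, 14, 0, 0, 0, 1], [0, 0, 10, 0, 0, 0, 1], [0, 0, 0, 0, 0, 0, 1], [0, 0, 0, 0, 0, 0, 1]]]}}

```text
time_s: 20.78
eef_pos: [0.6647, 0.1388, 0.2534]
tool_rot: [3.141, 0.001, -0.441]
force: [0.4, 1.0, -1.1]
opening: 0.0172
```

```bash
python3 pr.py; python3 - <<'E'
from rect import *
st=monitor.get_state()
w=snap('wrist','w16.png');i=snap('side','i16.png');s=snap('scene','s16.png');pickle.dump((st,w,s,i),open('d16.pkl','wb'));crop(i,200,310,120,250,5,'i16c.png')
im=rect(st,w,.155,'r16.png',y1=-.01)
g=cv2.GaussianBlur(im,(0,0),4).astype(int).mean(2)
for r in range(160,400,20):
    gr=np.gradient(g[r]);print(-55+r/10,[(c,round(gr[c],1)) for c in range(60,440) if abs(gr[c])>1.5 and abs(gr[c])==max(abs(gr[c-8:c+9]))])
E
```

```text
20.7833 [0.66474479 0.13880072 0.25340308] [ 3.14080878e+00  9.36558358e-04 -4.41121448e-01] 0.017220246958689834 [ 0.39561891  0.97393259 -1.11251657] [-0.0208004  -0.01533715  0.04154217]
0.10550565028279403 1.1317832582527658 1.1296748783586805
-39.0 [(129, np.float64(-4.5)), (382, np.float64(6.2)), (383, np.float64(6.2))]
-37.0 [(129, np.float64(-4.7)), (381, np.float64(6.5)), (382, np.float64(6.5)), (383, np.float64(6.5)), (384, np.float64(6.5))]
-35.0 [(129, np.float64(-4.5)), (130, np.float64(-4.5)), (382, np.float64(6.5)), (383, np.float64(6.5)), (384, np.float64(6.5)), (385, np.float64(6.5))]
-33.0 [(129, np.float64(-4.7)), (295, np.float64(-2.5)), (296, np.float64(-2.5)), (384, np.float64(6.7))]
-31.0 [(69, np.float64(2.3)), (126, np.float64(-4.5)), (127, np.float64(-4.5)), (128, np.float64(-4.5)), (129, np.float64(-4.5)), (213, np.float64(4.8)), (299, np.float64(-5.7)), (383, np.float64(6.3))]
-29.0 [(82, np.float64(5.0)), (128, np.float64(-4.2)), (211, np.float64(3.3)), (271, np.float64(2.0)), (272, np.float64(2.0)), (273, np.float64(2.0)), (274, np.float64(2.0)), (275, n
[... 547 characters left out ...]
p.float64(6.0)), (419, np.float64(-5.8))]
-23.0 [(81, np.float64(5.7)), (129, np.float64(-4.7)), (132, np.float64(-4.7)), (278, np.float64(2.0)), (279, np.float64(2.0)), (298, np.float64(-2.2)), (382, np.float64(6.0)), (385, np.float64(6.0)), (418, np.float64(-6.2))]
-21.0 [(80, np.float64(5.8)), (81, np.float64(5.8)), (131, np.float64(-6.3)), (384, np.float64(6.8)), (421, np.float64(-5.8))]
-19.0 [(80, np.float64(6.3)), (124, np.float64(-6.5)), (387, np.float64(6.0)), (419, np.float64(-6.2)), (420, np.float64(-6.2))]
-17.0 [(79, np.float64(6.5)), (80, np.float64(6.5)), (117, np.float64(-6.7)), (120, np.float64(-6.7)), (388, np.float64(4.5)), (419, np.float64(-5.2)), (420, np.float64(-5.2))]
```

View pics/r16.png

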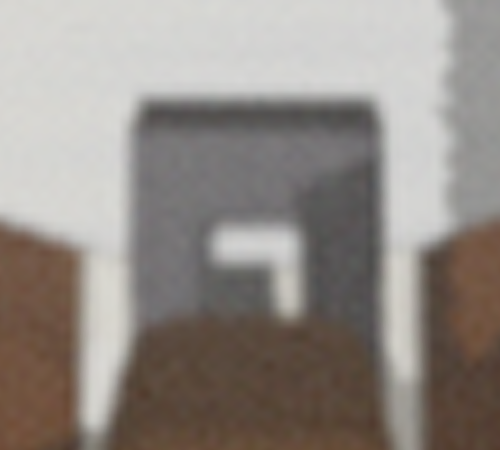

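View pics/i16c.png

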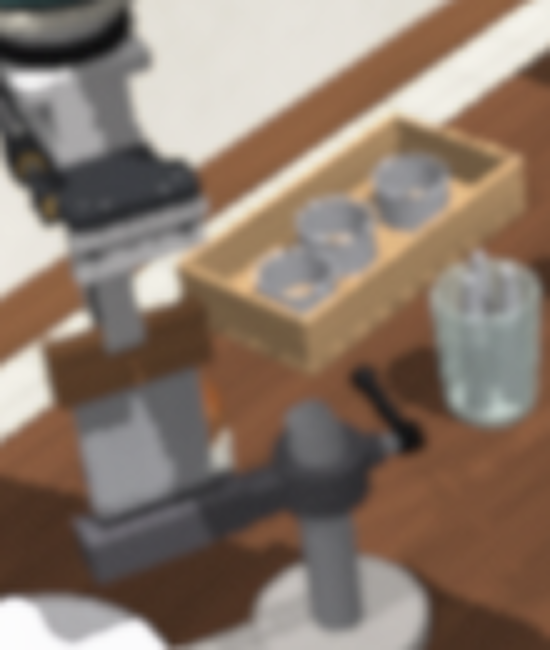

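The slot centre is at tool (+0.6, +5.5) mm and the blade about (−0.4, +4), so I correct by about (+0.9, +1.3) and enter gently, watching the force.

Emit:
{"op": "carry_out", "data": {"rows": [[[0.9, 1.3, 0, 0, 0, 0, 1], [0, 0, 0, 0, 0, 0, 1], [0, 0, 4, 0, 0, 0, 1], [0, 0, 4, 0, 0, 0, 1], [0, 0, 3, 0, 0, 0, 1], [0, 0, 3, 0, 0, 0, 1], [0, 0, 0, 0, 0, 0, 1], [0, 0, 0, 0, 0, 0, 1]]]}}

```text
time_s: 21.6
eef_pos: [0.6652, 0.1374, 0.2398]
tool_rot: [3.141, 0.0, -0.441]
force: [-0.2, 0.3, -1.0]
opening: 0.0178
```

```bash
cat > look.py <<'E'
from rect import *
n=sys.argv[1]
st=monitor.get_state();print(st['time_s'],st['eef_pos'],st['tool_rot'],st['opening'],st['force'],st['torque'])
w=snap('wrist','w%s.png'%n);i=snap('side','i%s.png'%n);s=snap('scene','s%s.png'%n);pickle.dump((st,w,s,i),open('d%s.pkl'%n,'wb'));crop(i,200,310,120,250,5,'i%sc.png'%n)
im=rect(st,w,.155,'r%s.png'%n,y1=-.01)
a=cv2.imread('pics/i%sc.png'%n)[:450];b=cv2.imread('pics/r%s.png'%n);b=cv2.resize(b,(245,220))
a=cv2.imread('pics/i%sc.png'%n)[150:600];b=cv2.imread('pics/r%s.png'%n)[:,:250*2]
b=cv2.resize(b,(250,225));c=np.zeros((450,800,3),np.uint8);c[:,:550]=a;c[:225,550:]=b;cv2.imwrite('pics/c%s.png'%n,c)
E
python3 look.py 17
```

```text
21.6 [0.6651896  0.13735813 0.23978251] [ 3.14126586e+00  3.20152517e-04 -4.40939617e-01] 0.017761673124760544 [-0.1507869   0.31068081 -0.96601035] [0.02008026 0.02795342 0.06609911]
```

View pics/c17.png

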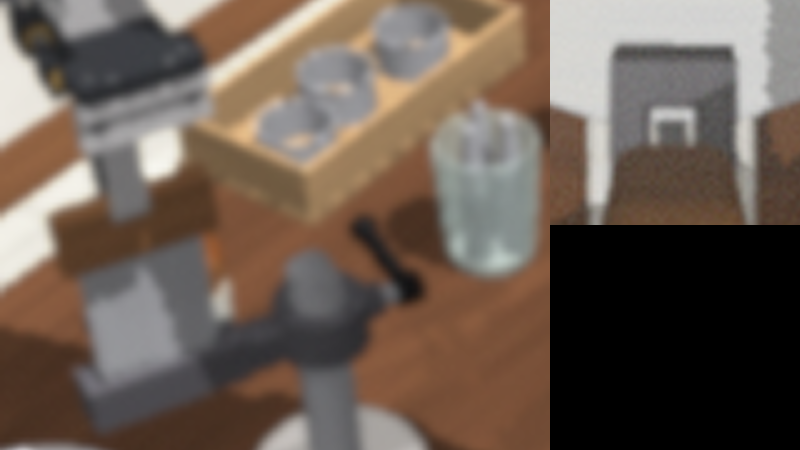

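View pics/r17.png

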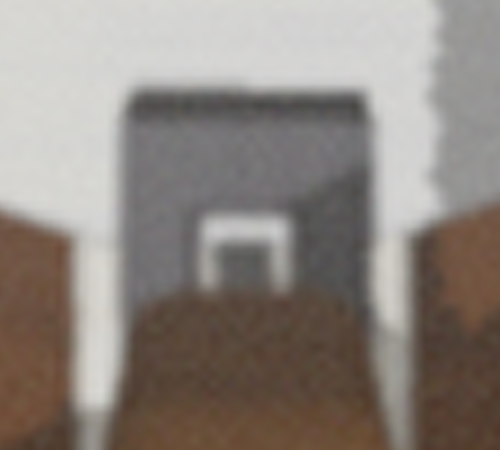

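The blade is inside the slot mouth, centred laterally (217–272 in 202–290), with an end gap of 2.8 mm against an ideal 2. Lowering further with a −0.6 mm trim.

Emit:
{"op": "carry_out", "data": {"rows": [[[0, -0.6, 0, 0, 0, 0, 1], [0, 0, 3, 0, 0, 0, 1], [0, 0, 3, 0, 0, 0, 1], [0, 0, 4, 0, 0, 0, 1], [0, 0, 4, 0, 0, 0, 1], [0, 0, 4, 0, 0, 0, 1], [0, 0, 4, 0, 0, 0, 1], [0, 0, 0, 0, 0, 0, 1], [0, 0, 0, 0, 0, 0, 1]]]}}

```text
time_s: 22.5
eef_pos: [0.6654, 0.1379, 0.2177]
tool_rot: [3.141, 0.0, -0.441]
force: [-0.1, -0.3, -2.0]
opening: 0.0176
```

```bash
python3 look.py 18
```

```text
22.5 [0.66541224 0.13787529 0.217732  ] [ 3.14118323e+00  4.07472353e-04 -4.40983520e-01] 0.017608101637078058 [-0.08956892 -0.28149117 -1.958042  ] [ 0.00604143  0.05696881 -0.06457624]
```

View pics/r18.png

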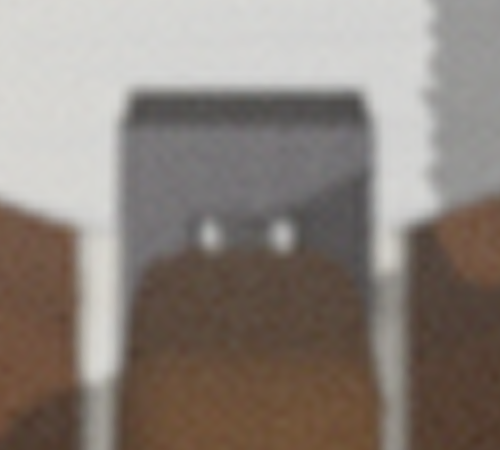

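Free: no contact force, and the side gaps are symmetric (212 / 281). Continuing down.

Emit:
{"op": "carry_out", "data": {"rows": [[[0, 0, 4, 0, 0, 0, 1], [0, 0, 5, 0, 0, 0, 1], [0, 0, 5, 0, 0, 0, 1], [0, 0, 5, 0, 0, 0, 1], [0, 0, 5, 0, 0, 0, 1], [0, 0, 5, 0, 0, 0, 1], [0, 0, 5, 0, 0, 0, 1], [0, 0, 5, 0, 0, 0, 1], [0, 0, 5, 0, 0, 0, 1], [0, 0, 4, 0, 0, 0, 1], [0, 0, 0, 0, 0, 0, 1], [0, 0, 0, 0, 0, 0, 1]]]}}

```text
time_s: 23.65
eef_pos: [0.6655, 0.1379, 0.1699]
tool_rot: [3.141, 0.0, -0.441]
force: [-0.1, 0.1, -1.7]
opening: 0.0174
```

```bash
python3 look.py 19
```

```text
23.65 [0.66548122 0.13788898 0.16989028] [ 3.14138741e+00  2.36418996e-04 -4.40953614e-01] 0.017399173150251687 [-0.08829834  0.10177033 -1.72603006] [0.00279824 0.03070054 0.02700598]
```

View pics/c19.png

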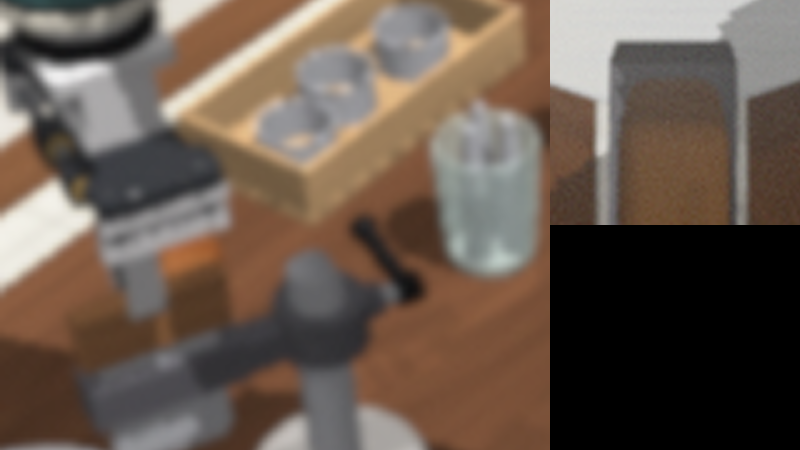

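Emit:
{"op": "carry_out", "data": {"rows": [[[0, 0, 3, 0, 0, 0, 1], [0, 0, 3, 0, 0, 0, 1], [0, 0, 1.5, 0, 0, 0, 1], [0, 0, 1, 0, 0, 0, 1], [0, 0, 1, 0, 0, 0, 1], [0, 0, 0, 0, 0, 0, 1], [0, 0, 0, 0, 0, 0, 1]]]}}

```text
time_s: 24.38
eef_pos: [0.6656, 0.1379, 0.1607]
tool_rot: [-3.141, -0.0, -0.441]
force: [-1.6, -1.0, 1.1]
opening: 0.0176
```

```bash
python3 look.py 20
```

```text
24.3833 [0.66558706 0.13787881 0.16074501] [-3.14149771e+00 -1.35634625e-04 -4.41049941e-01] 0.017575910583716086 [-1.60917006 -0.98954732  1.0864283 ] [-0.05467387  0.39049285 -0.02322978]
```

View pics/c20.png

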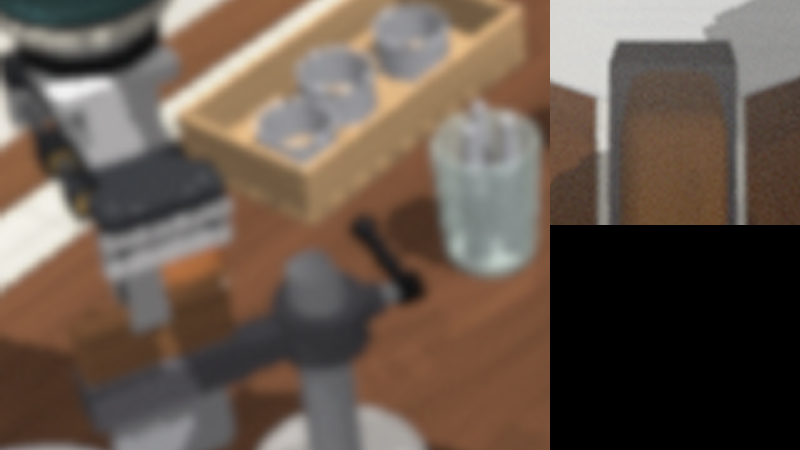

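Emit:
{"op": "carry_out", "data": {"rows": [[[0, 0, 0.6, 0, 0, 0, 1], [0, 0, 0.4, 0, 0, 0, 1], [0, 0, 0, 0, 0, 0, 1]]]}}

```text
time_s: 24.78
eef_pos: [0.6659, 0.1378, 0.1606]
tool_rot: [-3.141, -0.001, -0.441]
force: [-4.7, -1.9, 11.5]
opening: 0.0177
```

Stiff contact at exactly the predicted height. I relax the push, open and rise.

Emit:
{"op": "carry_out", "data": {"rows": [[[0, 0, -0.8, 0, 0, 0, 1], [0, 0, 0, 0, 0, 0, 0.5], [0, 0, 0, 0, 0, 0, 0.3], [0, 0, 0, 0, 0, 0, 0.2], [0, 0, 0, 0, 0, 0, 0.2], [0, 0, -8, 0, 0, 0, 0.2], [0, 0, -20, 0, 0, 0, 0.2], [0, 0, -35, 0, 0, 0, 0.2], [0, 0, -40, 0, 0, 0, 0.2], [0, 0, -40, 0, 0, 0, 0.2], [0, 0, 0, 0, 0, 0, 0.2], [0, 0, 0, 0, 0, 0, 0.2], [0, 0, 0, 0, 0, 0, 0.2]]]}}

```text
time_s: 25.87
eef_pos: [0.6654, 0.1379, 0.3033]
tool_rot: [3.142, 0.0, -0.441]
force: [-0.6, 0.3, -0.4]
opening: 0.0379
```

```bash
python3 look.py 21
```

```text
25.8667 [0.66535237 0.1379274  0.30334857] [ 3.14153065e+00  1.24167437e-04 -4.40877981e-01] 0.03786768733709182 [-0.62924651  0.26856897 -0.42221905] [ 9.72613482e-05  5.77880924e-02 -3.96433033e-02]
```

View pics/i21c.png

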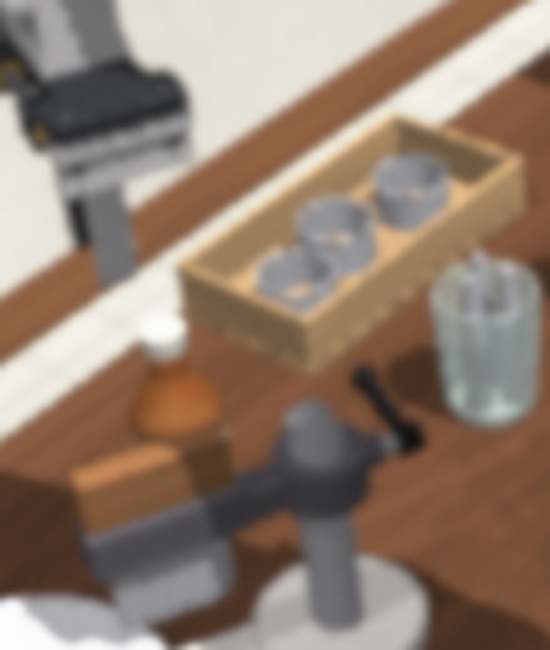

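View pics/w21.png

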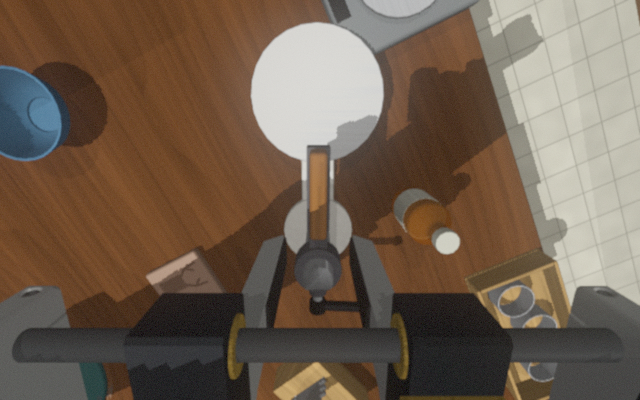

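View pics/s21.png

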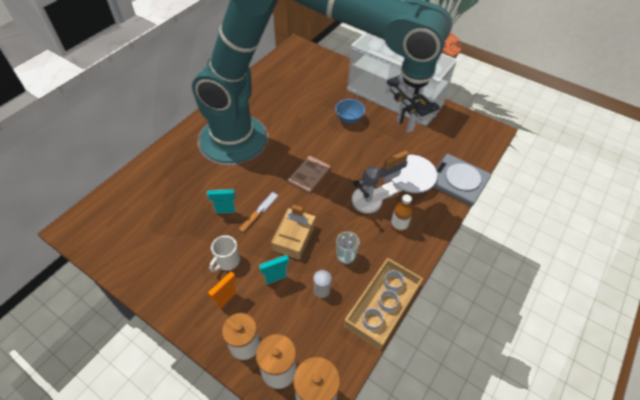

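```bash
python3 - <<'E'
from rect import *
st,w,s,i=pickle.load(open('d21.pkl','rb'))
im=rect(st,w,.155,'r21.png',y1=.055,k=5000)
g=cv2.GaussianBlur(im,(0,0),2).astype(int).mean(2)
L=[]
for r in range(60,470,10):
    gr=np.gradient(g[r]);a=40+np.argmin(gr[40:90]);b=160+np.argmax(gr[160:215]);L.append((r,a,b))
L=np.array(L)
print(L[::4].tolist())
for k in(1,2):
    p=np.polyfit(L[:20,0],L[:20,k],1);print('slope',p)
x=np.array([np.cos(1.138),np.sin(1.138)]);t=np.array([x[1],-x[0]]);piv=np.array([.620,.0428])-.057*x
for th in(1.3,1.4,1.5):print(th,proj(w,[*(piv+.062*np.sin(th)*t),.139+.062*np.cos(th)],st)[0],((proj(i,[*(piv+.062*np.sin(th)*t),.139+.062*np.cos(th)])[0]-[200,120])*5).round())
# turntable centre & post in tool axes
E
```

```text
[[60, 65, 187], [100, 62, 187], [140, 62, 188], [180, 62, 188], [220, 61, 187], [260, 62, 189], [300, 61, 188], [340, 62, 188], [380, 60, 188], [420, 59, 188], [460, 60, 187]]
slope [-2.18796992e-02  6.48413534e+01]
slope [-6.69172932e-03  1.88987218e+02]
1.3 [365.86645763 311.94937827] [361. 364.]
1.4 [366.2563433  309.08904664] [361. 370.]
1.5 [366.14832997 306.26442862] [361. 377.]
```

View pics/r21.png

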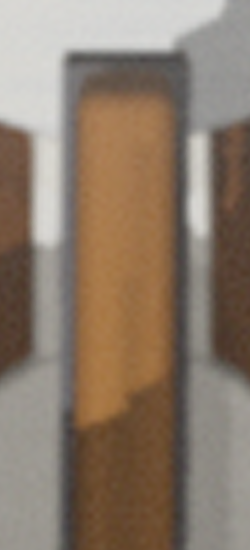

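The scraper sits flush with its handle centred on the holder. Arm yaw is ≈ 1.13 against stand ≈ 1.138, and the lever ball at side crop (361,378) matches 1.5 rad. Nothing touches the robot, so I hand in.

```bash
python3 -c "
from cell import job
print(job.job_done())"
```

```text
the job is handed in; nothing more can be done
None
```

The job is done and handed in at about 26 s, in the order you asked. I swung the holder arm round until the screw faced the flat, then tipped the lever clockwise to its stop. I then moved the long-handled straight scraper from the rack into the holder's slot and let go.

**Last checks**
- **Collar:** the arm lies within about 0.01 rad of the stand's axis. It was about 0.005 rad off when I let go of the holder. After tightening it read about 0.015 rad away from that reading, partly measurement error.
- **Lever:** its ball sits where 1.5 rad puts it, in both the wrist and side views, and the force rose sharply at the stop (10 to 17 N).
- **Scraper:** contact was stiff at the predicted height, and the views after release show the handle flush on the holder.
- **Everything else:** the comb and the other objects look unmoved, and the gripper was clear of everything.

**What disagreed**
- **Fingertips:** the visible fingertips sit about 20 mm above the reported TCP, so my first pushes only tipped the lever to about 1.0 rad. I pressed it the rest of the way from above.
- **Scraper in the grip:** it sat about 4 mm off-centre, although the view before the grasp suggested 1–2 mm. I corrected this before lowering it into the slot.

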